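# Catch the falling case lid and ease it shut

## Robot

A 7-joint arm with a two-finger parallel gripper is mounted at the origin on the work surface. World frame = base frame: x ahead of the robot, y to its left, z up, the work surface at z = 0. Lengths are in m, angles in rad, forces in N, time in s.
With the tool pointing down it reaches from about 0.4 to 0.875 m from the base axis. Payload 19.3 kg.
Tool frame: the origin (TCP) lies midway between the tips of the shut fingers; the grasp point (between the pads) lies 19 mm behind it (bot.pinch_z is the distance from the TCP to the grasp point, in m); z points along the fingers, y is the line along which they close (so a half turn about z gives the same grasp; the last joint's range is limited). The gripper opens to 85 mm and grips with 20 to 120 N. Pads are 22 mm wide; open, the fingers measure 114 mm over their backs; the gripper's body (76 mm by 85 mm) begins 54 mm behind the grasp point. The pads swing forward as they close: fully open they stand 13 mm farther back than shut.
Start: joints at [1.219, 0.521, -0.036, 1.599, 0.021, 1.021, -0.113], TCP at [0.174, -0.6, 0.231] pointing down, gripper open.
Joint ranges: [-2.91, 2.91], [-0.3, 2.13], [-1.5, 1.42], [0.17, 2.43], [-1.26, 4.41], [0.16, 1.93], [-2.52, 2.52]. Speed limits (rad/s): [1.89, 1.89, 2.39, 2.39, 3.01, 3.01, 3.01].

## Interface

Orientations are given as [roll, pitch, yaw] about the fixed x, y, z axes, in that order (R = Rz(yaw) Ry(pitch) Rx(roll)).
In Python, from workcell import observe, viewer, bot gives the robot as it stands. The module is installed in compiled form; this text tells all that it offers.
- The arm moves only by the tool play_rows, never from a script. Its argument "motion" is a list of rows, each a list of 7 numbers: the shift along the tool's x, y, z in cm, then the turn, a rotation vector about the tool's x, y, z in rad, then the opening, from -1 (shut) to 1 (fully open), so that 0 is half open. A call has exactly 5 rows; each row is the pose to reach, as a shift and turn from the pose commanded when the call began, along the tool's axes at that moment; what a row does not reach only later rows make up. A row lasts 1/10 s, in which the tool goes at most 50 mm and 8.59 degrees, less where a joint would pass 70% of its speed; a pose out of reach is approached as far as the arm can. A call with a gripper value outside its range is refused whole. The fingers move at their own pace and stop on an object; "squeeze" is the grip in N (left out, the last holds). Time passes only in rows, so rows that repeat a pose let the fingers close, or fill a call up. It gives the time, the measured TCP pose, the force, the opening and the grip force at its end, in the units of the state.
- observe(): the state, without advancing time (a new reading comes with each control period).
- viewer.grab_frame(name): name is "side" or "top" or "wrist"; returns (picture, depth): 400x640x3 uint8, red, green, blue; 400x640 float32, m along the optical axis (not along the pixel's ray), 0 where there is no reading.
- viewer.camera_info(name): a dict with "fx", "fy", "cx", "cy" (pixels), "R" (3x3) and "t" (3): a world point X has camera coordinates R X + t. Camera axes: x right, y down, z forward; pixel columns grow to the right and rows downward; lengths in m; the calibration is good to about 2 mm. A picture is of the moment at which its call begins: read the wrist's pose just before it. camera_info takes no time and is no camera call; for the wrist camera it gives the pose at the moment of the call.
- bot.job_done(): hands the job in; it is judged then, once.
The state is a dict: "clock": time; "qpos": joint angles; "qd": joint speeds; "joint_efforts": joint torques, N m; "position": TCP position; "tool_rot": TCP orientation; "force": force on the tool from outside, world axes, zero at the start; "moment": the same for the moment, N m; "grip_width": finger opening in m; "finger_force": force on a finger pad.
Only numpy, scipy, OpenCV 4.12 (cv2) and the standard library are available. Lean on these libraries where they do the work, as an engineer would, in place of code of your own. Each camera call takes 0.05 s, during which the arm holds its last target. There are 200 camera calls.

## Task

Close the small instrument case on the table without letting the lid slam: tip the open lid forward off its stop so that it starts to fall on its own, catch it on the outside of a finger on its way down, and lower it gently on that finger until it is fully shut, then take the hand away. Do not grip the lid or push it hard, and leave the meter in the case and everything else on the table where it is.

Things in the scene. Friction and masses are not known exactly. Their poses are not given: they have to be found in the camera images.
- case: grey instrument case, aluminium edges, fixed: base 150 mm deep (x) x 240 wide (y) x 80 high, walls 5, open on top. Origin: centre of its underside; x points from its front wall to the hinge side, z up. The front looks roughly towards the robot; two hanging toggle catches, 26 wide, stand out up to 12 there, 88 left and right of the middle.
- hinge (a point): middle of the lid's hinge line: top edge of the case's back wall, 75 mm behind the case's centre, 80 mm above the table; the hinge runs along the case's y
- lid (a joint): lid angle in rad: 0 shut, 1.57 upright, 1.66 leaning back on its stop (start). Lid: shell 150 x 240 x 20 mm, about 0.45 kg, hollow inner side towards the robot. Worn damper hinges: it balances at about 1.40; let go just forward of that it falls in about 3 s, slowly at first, about 1 rad/s near the end, enough to slam. Held up at its tab it weighs about 2 N.
- tab (a point): middle of the outer edge of the lid's lift tab, on its underside. Tab: flat aluminium lip 90 mm wide, 6 thick, standing out 28 from the middle of the lid's free edge, underside level with the lid's rim. Shut, it juts 28 beyond the front wall, underside 80 above the table, so a finger can stay under it to the end. 178 from the hinge line; with the lid open about 257 above the table.
- meter: yellow multimeter, 72 x 140 x 30 mm, lying loose in the case on foam, its top 21 mm below the case's rim; origin at its underside's centre. Leave it.
- jar: white jar with a lid, 62 mm across, 62 high, standing to the left of the case (its +y side); origin at its foot. Leave it.
- screwdriver: screwdriver about 190 mm long lying to the right of the case (its -y side). Leave it.
- pliers: pliers with orange handles, about 190 mm long, 14 high, lying in front of the case to one side. Leave them.
- phone: black phone, 150 x 72 x 9 mm, lying in front of the case to the other side. Leave it.
- torch: black torch, 130 mm high, 44 across, standing on its head to the right. Leave it.
- mug: white mug, 80 mm across, 92 high, standing to the left. Leave it.

How it is judged:
On the way, in this order (a step that is already met when the one before it is completed fails the run):
1. the lid has been tipped past its balance point and is falling on its own, touched by nothing (value of joint lid below 1.37 rad and velocity of joint lid below -0.05 rad/s and contact force between the fingers and case below 0.05 N), for 0.1 s.
2. the part-way lid is borne on the fingers, no longer falling freely (under 0.5 rad/s) (value of joint lid between 0.15 and 1.25 rad and velocity of joint lid above -0.5 rad/s and contact force between the fingers and case above 0.3 N), for 0.2 s.
3. the lid is shut (value of joint lid below 0.02 rad), for 0.2 s.
At the end, for the whole second after the job is handed in: the lid is fully shut (within 0.02 rad, 3.5 mm at the tab) and at rest, the hand is off it, the meter lies within 12 mm and every other thing within 20 mm of where it was (value of joint lid below 0.02 rad and velocity of joint lid between -0.05 and 0.05 rad/s and distance of meter from where it was at the start of the episode below 0.012 m and distance of each of jar, screwdriver, pliers, phone, torch, mug from where it was at the start of the episode below 0.02 m); the robot touches nothing.
It fails at once if the lid comes down unsupported: it falls faster than 0.7 rad/s with its tab between about 5 and 60 mm above shut (value of joint lid between 0.03 and 0.35 rad and velocity of joint lid below -0.7 rad/s).
It fails at once if the lid or case is gripped or forced: the fingers bear on it with more than 25 N (contact force between the fingers and case above 25 N).
It fails at once if another thing on the table or the meter in the case is picked up or shifted by more than 20 mm (meter 12 mm) (distance of meter from where it was at the start of the episode above 0.012 m or distance of any of jar, screwdriver, pliers, phone, torch, mug from where it was at the start of the episode above 0.02 m).
It also fails if it takes over 48 s, if anything falls off the work surface, if the arm or the gripper's body presses on something with over 40 N, if the wrist force passes 120 N, or if a joint passes its speed limit or range.

## Working session

There is one attempt and no reset: what is moved stays moved. The work goes in short steps, Python scripts to look and compute and a tool call to move; the robot and the scene stay as the last step left them, time stands still between calls to the robot, and variables do not carry over. Pictures are saved under pics/ and viewed, at most 10 in all, crops included, and the job is handed in when it is done.

Besides the shell and the picture viewer there is one more tool, called after "Emit:" as name(argument=value, ...), one argument or row to a line, values as JSON. play_rows: Moves the arm, as the interface text tells. Its arguments: {"type":"object","properties":{"motion":{"type":"array"},"squeeze":{"type":"number"}},"required":["motion"]}

```bash
mkdir -p pics; python3 - <<'E'
from workcell import observe, viewer, bot
import cv2,numpy as np
s=observe();print(s)
for n in("side","top"):
    p,d=viewer.grab_frame(n);cv2.imwrite(f"pics/{n}0.png",p[:,:,::-1]);np.save(f"pics/{n}0.npy",d);print(n,viewer.camera_info(n))
E
```

```text
{'clock': 0.0, 'qpos': array([ 1.21882849,  0.52201986, -0.03632095,  1.59998436,  0.0212013 ,
        1.02108969, -0.11279856]), 'qd': array([-0.0001443 ,  0.00086409, -0.00204459,  0.00050086, -0.00161935,
       -0.00071107,  0.00173199]), 'joint_efforts': array([ 3.77912102e-04, -9.27118635e+01,  1.98015444e+00, -3.69919288e+01,
        1.78277458e-02,  8.44241964e-03,  3.12415591e-05]), 'position': array([ 0.17365513, -0.60005244,  0.23073063]), 'tool_rot': array([-3.14047952e+00,  8.31672527e-05,  2.81754008e-01]), 'force': array([-0.96628659,  0.14860434,  0.68871541]), 'moment': array([-0.01407165,  0.01005804,  0.03662225]), 'finger_force': 0.0, 'grip_width': 0.08512251554215605}
side {'fx': 386.02143797766445, 'fy': 386.02143797766445, 'cx': 323.8652225744443, 'cy': 192.67418282732464, 'R': array([[ 0.9952954 , -0.09443127,  0.021675  ],
       [-0.03016827, -0.51464941, -0.8568698 ],
       [ 0.09207033,  0.85218467, -0.51507702]]), 't': array([-0.48608611,  0.07416747,  1.00920275])}
top {'fx': 383.5724648439687, 'fy': 383.5724648439687, 'cx': 326.99100610695444, 'cy': 198.94147722868212, 'R': array([[ 0.02589018, -0.9991962 ,  0.03060484],
       [-0.990266  , -0.02982303, -0.13595524],
       [ 0.13675869, -0.02678702, -0.99024215]]), 't': array([-0.01999952,  0.48605944,  1.06169842])}
```

View pics/side0.png

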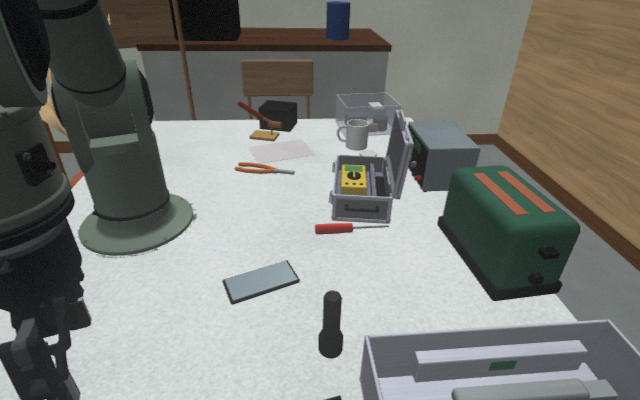

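View pics/top0.png

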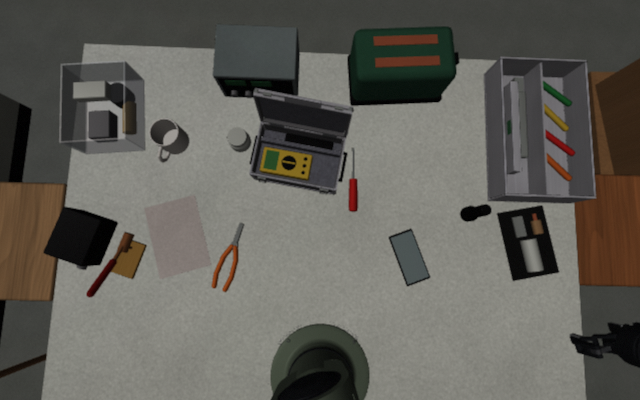

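The side picture shows the case at about (365,190) with its lid open at (400,155). In the top picture the case spans about (250–350, 90–190), with the jar at (238,140), screwdriver at (352,180), pliers at (230,260) and phone at (409,257).

```bash
cat > h.py <<'E'
import numpy as np,cv2
from workcell import observe, viewer, bot
def cloud(d,c):
    v,u=np.mgrid[:d.shape[0],:d.shape[1]]
    P=np.stack([(u-c['cx'])/c['fx']*d,(v-c['cy'])/c['fy']*d,d],-1)
    return (P-c['t'])@c['R']
E
python3 - <<'E'
from h import *
c=viewer.camera_info("top");d=np.load("pics/top0.npy");W=cloud(d,c)
z=W[...,2];print("table z",np.median(z[200:300,300:350]))
roi=np.zeros_like(z,bool);roi[85:198,246:356]=1
m=roi&(z>.072)&(z<.088)
P=W[m];r=cv2.minAreaRect((P[:,:2]*1000).astype(np.float32));print(len(P),r,cv2.boxPoints(r))
m=roi&(z>.1)&(W[...,0]>.55);P=W[m];print(len(P),P.min(0),P.max(0))
# lid: fit plane
q=P.mean(0);n=np.linalg.svd(P-q)[2][2];print("plane",q,n)
for lo in np.arange(.09,.27,.02):
    s=P[(P[:,2]>lo)&(P[:,2]<lo+.02)]
    if len(s): print(lo,len(s),s[s[:,1].argmin()],s[s[:,1].argmax()])
p=cv2.imread("pics/top0.png")[80:205,225:375];cv2.imwrite("pics/crop.png",cv2.resize(p,None,fx=4.8,fy=4.8,interpolation=cv2.INTER_CUBIC))
E
```

```text
table z 0.0001523367456265056
1273 ((653.3439331054688, 72.18559265136719), (301.46697998046875, 308.54241943359375), 2.2394886016845703) [[496.6972   220.44884 ]
 [508.75397  -87.857925]
 [809.99066  -76.07765 ]
 [797.9339   232.22911 ]]
2590 [ 0.65808536 -0.0746267   0.10000934] [0.80058515 0.22278436 0.26056141]
plane [0.69512899 0.06827371 0.18187576] [-0.98358714  0.17866226 -0.02522161]
0.09 189 [ 0.78867495 -0.0746267   0.1026344 ] [0.78940557 0.22278436 0.10083806]
0.11 290 [ 0.79182413 -0.07329087  0.11509205] [0.69730433 0.18782479 0.11924413]
0.13 302 [ 0.65937343 -0.05214009  0.13360204] [0.70002156 0.18727169 0.14182509]
0.15000000000000002 313 [ 0.66357248 -0.05299238  0.15404152] [0.70187858 0.18748044 0.1583561 ]
0.17 338 [ 0.66490056 -0.05318336  0.18144862] [0.70449024 0.1869928  0.17910087]
0.19 246 [ 0.6680159  -0.05315442  0.20938058] [0.70528634 0.18678663 0.19679107]
0.21000000000000002 284 [ 0.67700909 -0.05629529  0.22674999] [0.70693992 0.18697987 0.21169414]
0.23 496 [ 0.68801331 -0.05330033  0.23073521] [0.71937798 0.184588   0.23072295]
0.25 132 [0.683165   0.02194483 0.25458802] [0.69848084 0.10971873 0.25114194]
```

View pics/crop.png

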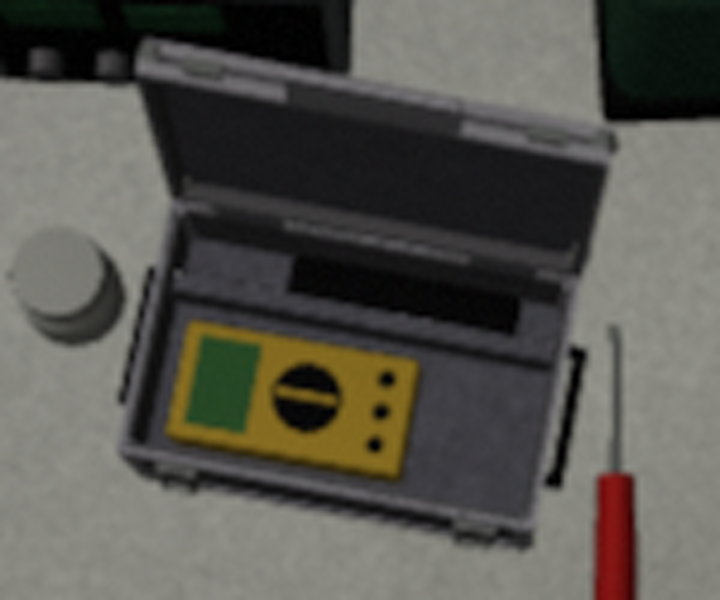

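The crop shows the front rim corners at (122,455) and (533,528), with the tab in the middle of the lid's upper edge at (370,110). There is nothing directly in front of the case.

```bash
cat >> h.py <<'E'
from scipy.spatial.transform import Rotation as Ro
def ray(c,u,v,z):
    r=c['R'].T@np.array([(u-c['cx'])/c['fx'],(v-c['cy'])/c['fy'],1]);o=-c['R'].T@c['t']
    return o+r*(z-o[2])/r[2]
YAW=-.175; 
def move(p,pitch,yaw=None):
    "shift (cm) and turn in the tool frame from the present pose"
    s=observe();R=Ro.from_euler('xyz',s['tool_rot'])
    T=Ro.from_euler('xyz',[np.pi,pitch,YAW if yaw is None else yaw])
    print(np.round(R.inv().apply(np.array(p)-s['position'])*100,1),np.round((R.inv()*T).as_rotvec(),3))
E
python3 - <<'E'
from h import *
c=viewer.camera_info("top");d=np.load("pics/top0.npy");W=cloud(d,c)
A=ray(c,225+122/4.8,80+455/4.8,.08);B=ray(c,225+533/4.8,80+528/4.8,.08)
v=(A-B)[:2];L=np.hypot(*v);print("front",A,B,L,"yaw",np.arctan2(-v[0],v[1]),"mid",(A+B)/2)
z=W[...,2];roi=np.zeros_like(z,bool);roi[85:140,246:356]=1
P=W[roi&(z>.238)&(W[...,0]>.62)&(W[...,0]<.73)]
P=P[(P[:,1]>0)&(P[:,1]<.14)];print("tab",len(P),P.mean(0),np.median(P,0),P.min(0),P.max(0))
# lid side edges -> yaw, inner face line fit for hinge
S=W[roi&(z>.1)&(z<.225)&(W[...,0]<.76)&(W[...,1]>-.04)&(W[...,1]<.17)]
q=np.linalg.lstsq(np.c_[S[:,1:],np.ones(len(S))],S[:,0],rcond=None)[0];print("x=ay+bz+c",q, "inner x at y=.067 z=.08",q@[.067,.08,1])
for n,(u,w,h) in dict(jar=(238,135,.062),pl=(242,228,.0),pl2=(225,285,0),ph=(391,235,0),torch=(475,212,.0)).items(): print(n,ray(c,u,w,h))
move([.40,-.15,.36],-.785)
E
```

```text
front [0.54045092 0.2063955  0.08      ] [ 0.50551053 -0.02931899  0.08      ] 0.23829006414307569 yaw -0.1471602532611378 mid [0.52298073 0.08853825 0.08      ]
tab 221 [0.69125741 0.06565115 0.25110801] [0.69134037 0.06683107 0.25321667] [0.68118546 0.02178603 0.23805523] [0.70164922 0.10971873 0.26056141]
x=ay+bz+c [0.16238232 0.0819285  0.6684473 ] inner x at y=.067 z=.08 0.6858811987345981
jar [0.6571708  0.25048425 0.062     ]
pl [0.39880618 0.2364456  0.        ]
pl2 [0.23634966 0.27527785 0.        ]
ph [ 0.3904127  -0.19701245  0.        ]
torch [ 0.46520482 -0.44716333  0.        ]
[ 34.3 -37.  -12.9] [-0.18   0.771  0.433]
```

Emit:
play_rows(
  motion=[
    [34, -37, -13, -0.18, 0.77, 0.43, -1],
    [34, -37, -13, -0.18, 0.77, 0.43, -1],
    [34, -37, -13, -0.18, 0.77, 0.43, -1],
    [34, -37, -13, -0.18, 0.77, 0.43, -1],
    [34, -37, -13, -0.18, 0.77, 0.43, -1],
  ],
  squeeze=30,
)

```text
clock: 0.6
position: [0.2774, -0.3919, 0.2916]
tool_rot: [3.105, -0.628, -0.06]
force: [1.7, 0.2, 0.7]
grip_width: 0.0124
finger_force: 0.0
```

```bash
sed -i 's/^YAW=.*/YAW=-.16/' h.py; cat >> h.py <<'E'
H=np.array([.673,.066,.08]);EX=np.array([np.cos(YAW),np.sin(YAW),0])
def pt(x,z): "case-frame point: x behind hinge, z world, mid plane"; p=H+x*EX;p[2]=z;return p
def where():
    s=observe();p=s['position'];d=p-H
    print("t",round(s['clock'],2),"x",round(d@EX,4),"y",round(d@[-EX[1],EX[0],0],4),"z",round(p[2],4),"rpy",np.round(s['tool_rot'],3),"F",np.round(s['force'],1),"q",np.round(s['qpos'],2),round(s['grip_width'],3))
E
python3 - <<'E'
from h import *
where();print(observe()['position']);move([.42,-.05,.36],-.785)
E
```

```text
t 0.6 x -0.3176 y -0.5151 z 0.2916 rpy [ 3.105 -0.628 -0.06 ] F [1.7 0.2 0.7] q [ 1.49  0.14 -0.33  2.19 -0.86  0.67  0.17] 0.012
[ 0.27743421 -0.39190678  0.29158376]
[ 13.9 -35.    0.3] [-0.028  0.155  0.079]
```

Emit:
play_rows(
  motion=[
    [14, -35, 0, -0.03, 0.155, 0.08, -1],
    [14, -35, 0, -0.03, 0.155, 0.08, -1],
    [14, -35, 0, -0.03, 0.155, 0.08, -1],
    [14, -35, 0, -0.03, 0.155, 0.08, -1],
    [14, -35, 0, -0.03, 0.155, 0.08, -1],
  ],
)

```text
clock: 1.1
position: [0.3388, -0.2543, 0.3275]
tool_rot: [-3.138, -0.774, -0.164]
force: [2.3, 0.4, 0.7]
grip_width: -0.0003
finger_force: 0.0
```

```bash
python3 - <<'E'
from h import *
where();move(pt(-.15,.36),-.785)
E
```

```text
t 1.1 x -0.2789 y -0.3695 z 0.3275 rpy [-3.138 -0.774 -0.164] F [2.3 0.4 0.7] q [ 1.26 -0.12 -0.36  2.43 -1.26  0.56  0.19] -0.0
[ 11.4 -37.    6.7] [-0.001  0.011 -0.003]
```

Emit:
play_rows(
  motion=[
    [11.4, -37, 6.7, 0, 0, 0, -1],
    [11.4, -37, 6.7, 0, 0, 0, -1],
    [11.4, -37, 6.7, 0, 0, 0, -1],
    [11.4, -37, 6.7, 0, 0, 0, -1],
    [11.4, -37, 6.7, 0, 0, 0, -1],
  ],
)

```text
clock: 1.6
position: [0.4407, -0.073, 0.3509]
tool_rot: [3.141, -0.767, -0.155]
force: [-0.6, -1.3, -1.2]
grip_width: 0.0002
finger_force: 0.0
```

```bash
python3 - <<'E'
from h import *
where();move(pt(-.15,.36),-.785)
E
```

```text
t 1.6 x -0.2071 y -0.1742 z 0.3509 rpy [ 3.141 -0.767 -0.155] F [-0.6 -1.3 -1.2] q [ 1.13 -0.3  -0.92  2.41 -1.05  0.26 -0.65] 0.0
[  4.8 -17.4   3.4] [-0.002  0.018  0.003]
```

```bash
python3 - <<'E'
from h import *
move([.60,-.15,.42],-.1)
E
```

```text
[17.   5.1  6.8] [-0.001 -0.667  0.004]
```

Emit:
play_rows(
  motion=[
    [4, 1, 1, 0, -0.13, 0, -1],
    [8, 2.5, 3, 0, -0.27, 0, -1],
    [12, 4, 5, 0, -0.4, 0, -1],
    [17, 5, 7, 0, -0.53, 0, -1],
    [17, 5, 7, 0, -0.67, 0, -1],
  ],
)

```text
clock: 2.1
position: [0.5022, -0.0925, 0.3932]
tool_rot: [-3.13, -0.54, -0.136]
force: [-0.4, 1.2, -0.0]
grip_width: 0.0001
finger_force: 0.0
```

```bash
python3 - <<'E'
from h import *
where();print(observe()['position']);move([.60,-.15,.42],-.1)
E
```

```text
t 2.1 x -0.1434 y -0.1837 z 0.3932 rpy [-3.13  -0.54  -0.136] F [-0.4  1.2 -0. ] q [ 1.8  -0.3  -1.4   2.04 -0.64  0.7  -0.98] 0.0
[ 0.50216654 -0.09245997  0.39316151]
[10.4  4.4  3. ] [-0.018 -0.439  0.025]
```

Emit:
play_rows(
  motion=[
    [10, 4.4, 3, -0.02, -0.44, 0.02, -1],
    [10, 4.4, 3, -0.02, -0.44, 0.02, -1],
    [10, 4.4, 3, -0.02, -0.44, 0.02, -1],
    [10, 4.4, 3, -0.02, -0.44, 0.02, -1],
    [10, 4.4, 3, -0.02, -0.44, 0.02, -1],
  ],
)

```text
clock: 2.6
position: [0.4314, -0.1059, 0.4579]
tool_rot: [3.134, -0.146, -0.156]
force: [0.4, -0.1, -0.3]
grip_width: 0.0003
finger_force: 0.0
```

```bash
python3 - <<'E'
from h import *
where();print(observe()['position']);move([.60,-.15,.42],-.1);move(pt(.04,.36),-.6)
E
```

```text
t 2.6 x -0.2111 y -0.2082 z 0.4579 rpy [ 3.134 -0.146 -0.156] F [ 0.4 -0.1 -0.3] q [ 2.   -0.3  -1.49  1.73 -0.36  1.3  -1.17] 0.0
[ 0.43144642 -0.10588934  0.45794322]
[16.6  1.7  6.3] [ 0.007 -0.046  0.004]
[ 23.5 -20.8  13.2] [0.006 0.454 0.005]
```

Emit:
play_rows(
  motion=[
    [16, 2, 9, 0, 0, 0, -1],
    [16, 2, 9, 0, 0, 0, -1],
    [16, 2, 9, 0, 0, 0, -1],
    [16, 2, 9, 0, 0, 0, -1],
    [16, 2, 9, 0, 0, 0, -1],
  ],
)

```text
clock: 3.1
position: [0.4386, -0.1108, 0.44]
tool_rot: [3.131, -0.186, -0.155]
force: [-1.1, -0.5, 0.6]
grip_width: -0.0001
finger_force: 0.0
```

```bash
python3 - <<'E'
from h import *
where();print(observe()['position']);move([.60,-.15,.42],-.1);move(pt(.04,.36),-.6)
E
```

```text
t 3.1 x -0.2032 y -0.2119 z 0.44 rpy [ 3.131 -0.186 -0.155] F [-1.1 -0.5  0.6] q [ 1.99 -0.3  -1.49  1.78 -0.38  1.22 -1.15] -0.0
[ 0.43860843 -0.11081962  0.4399828 ]
[15.9  1.3  5. ] [ 0.01  -0.086  0.004]
[ 22.5 -21.2  12.2] [0.009 0.414 0.007]
```

```bash
cat > fk.py <<'E'
from h import *
from scipy.optimize import least_squares
import itertools
def T(R,p): M=np.eye(4);M[:3,:3]=R;M[:3,3]=p;return M
rz=lambda a:T(Ro.from_euler('z',a).as_matrix(),[0,0,0]); ry=lambda a:T(Ro.from_euler('y',a).as_matrix(),[0,0,0]); tr=lambda *p:T(np.eye(3),p)
SG=(1,1,1)
def fk(q,p,sg=SG):
    o,h,L1,L2,L3,a,b,o7,a1,c=p
    return rz(q[0]+o)@tr(a1,0,h)@ry(q[1])@rz(sg[0]*q[2])@tr(a,0,L1)@ry(q[3])@tr(b,0,0)@rz(sg[1]*q[4])@tr(0,0,L2)@ry(q[5])@tr(c,0,0)@rz(sg[2]*q[6]+o7)@tr(0,0,L3)
E
cat > fit.py <<'E'
from fk import *
D=[([1.21882849,0.52201986,-0.03632095,1.59998436,0.0212013,1.02108969,-0.11279856],[.17365513,-.60005244,.23073063],[-3.14047952,0,.281754]),
([1.49,.14,-.33,2.19,-.86,.67,.17],[.2774,-.3919,.2916],[3.105,-.628,-.06]),
([1.26,-.12,-.36,2.43,-1.26,.56,.19],[.3388,-.2543,.3275],[-3.138,-.774,-.164]),
([1.13,-.3,-.92,2.41,-1.05,.26,-.65],[.4407,-.073,.3509],[3.141,-.767,-.155]),
([1.8,-.3,-1.4,2.04,-.64,.70,-.98],[.5022,-.0925,.3932],[-3.13,-.54,-.136]),
([2.,-.3,-1.49,1.73,-.36,1.3,-1.17],[.4314,-.1059,.4579],[3.134,-.146,-.156])]
s=observe();D.append((s['qpos'],s['position'],s['tool_rot']))
R=[Ro.from_euler('xyz',d[2]).as_matrix() for d in D]
best=None
for sg in itertools.product((1,-1),repeat=3):
  for o7 in (0,1.57,3.14,-1.57):
   for o in (-2.5,0.6):
    def f(p):
        r=[]
        for d,Rm in zip(D,R):
            M=fk(d[0],p,sg);r+=list((M[:3,3]-d[1])*2)+list((M[:3,:3]-Rm).ravel()*.5)
        return r
    x=least_squares(f,[o,.35,.42,.4,.25,0,0,o7,0,0])
    if best is None or x.cost<best[0]: best=(x.cost,sg,x.x,x.fun)
print(best[0],best[1],np.round(best[2],3));print(np.round(best[3].reshape(-1,12)[:,:3]/2,3))
E
python3 fit.py
```

```text
0.44808347047449987 (1, 1, 1) [ 0.219  1.359 -0.577  0.3    0.356  0.022 -0.     5.034 -0.521  0.06 ]
[[-0.243  0.01   0.105]
 [ 0.083  0.047  0.006]
 [-0.021  0.065  0.012]
 [-0.079 -0.083  0.002]
 [ 0.012 -0.006 -0.031]
 [ 0.018  0.028 -0.048]
 [ 0.016  0.039 -0.044]]
```

```bash
cat >> h.py <<'E'
def log():
    s=observe()
    with open('log.txt','a') as f: f.write(' '.join(f'{x:.6f}' for x in [*s['qpos'],*s['position'],*s['tool_rot']])+'\n')
E
python3 - <<'E'
from h import *
log();move([.30,-.40,.35],-.0,.1)
E
```

```text
[-10.7  30.6   7.5] [ 0.034 -0.184 -0.256]
```

Emit:
play_rows(
  motion=[
    [-11, 31, 7, 0.03, -0.18, -0.26, -1],
    [-11, 31, 7, 0.03, -0.18, -0.26, -1],
    [-11, 31, 7, 0.03, -0.18, -0.26, -1],
    [-11, 31, 7, 0.03, -0.18, -0.26, -1],
    [-11, 31, 7, 0.03, -0.18, -0.26, -1],
  ],
)

```text
clock: 3.6
position: [0.2812, -0.2735, 0.4037]
tool_rot: [3.117, -0.02, 0.104]
force: [0.5, -0.1, -0.1]
grip_width: -0.0
finger_force: 0.0
```

```bash
python3 - <<'E'
from h import *
log();where();print(observe()['position']);move([.174,-.60,.30],0,.28)
E
```

```text
t 3.6 x -0.3327 y -0.3976 z 0.4037 rpy [ 3.117 -0.02   0.104] F [ 0.5 -0.1 -0.1] q [ 2.49 -0.3  -1.49  1.86 -0.32  1.29 -0.38] -0.0
[ 0.28123958 -0.27352276  0.40368725]
[-14.2  31.1  10.9] [ 0.026 -0.017 -0.176]
```

```bash
cat > fk.py <<'E'
from h import *
from scipy.optimize import least_squares
import itertools
def T(R,p): M=np.eye(4);M[:3,:3]=R;M[:3,3]=p;return M
rz=lambda a:T(Ro.from_euler('z',a).as_matrix(),[0,0,0]); ry=lambda a:T(Ro.from_euler('y',a).as_matrix(),[0,0,0]); tr=lambda *p:T(np.eye(3),p)
def fk(q,p,sg):
    o,h,L1,L2,L3,a,b,o7,a1,c,d1,d2=p
    return rz(-q[0]+o)@tr(a1,0,h)@ry(q[1])@rz(sg[0]*q[2])@tr(a,d1,L1)@ry(q[3])@tr(b,d2,0)@rz(sg[1]*q[4])@tr(0,0,L2)@ry(q[5])@tr(c,0,0)@rz(sg[2]*q[6]+o7)@tr(0,0,L3)
E
cat > fit.py <<'E'
from fk import *
exec(open('fitdata.py').read())
best=None
for sg in itertools.product((1,-1),repeat=3):
  for o7 in (0,1.57,3.14,-1.57):
    def f(p):
        r=[]
        for d,Rm in zip(D,R):
            M=fk(d[0],p,sg);r+=list((M[:3,3]-d[1])*2)+list((M[:3,:3]-Rm).ravel()*.5)
        return r
    x=least_squares(f,[0,.35,.42,.4,.25,0,0,o7,0,0,0,0])
    if best is None or x.cost<best[0]: best=(x.cost,sg,x.x,x.fun)
print(best[0],best[1],np.round(best[2],4));print(np.round(best[3].reshape(-1,12)[:,:3]/2,3))
np.savez('fk.npz',sg=best[1],p=best[2])
E
cat > fitdata.py <<'E'
D=[([1.21882849,0.52201986,-0.03632095,1.59998436,0.0212013,1.02108969,-0.11279856],[.17365513,-.60005244,.23073063],[-3.14047952,0,.281754]),
([1.49,.14,-.33,2.19,-.86,.67,.17],[.2774,-.3919,.2916],[3.105,-.628,-.06]),
([1.26,-.12,-.36,2.43,-1.26,.56,.19],[.3388,-.2543,.3275],[-3.138,-.774,-.164]),
([1.13,-.3,-.92,2.41,-1.05,.26,-.65],[.4407,-.073,.3509],[3.141,-.767,-.155]),
([1.8,-.3,-1.4,2.04,-.64,.70,-.98],[.5022,-.0925,.3932],[-3.13,-.54,-.136]),
([2.,-.3,-1.49,1.73,-.36,1.3,-1.17],[.4314,-.1059,.4579],[3.134,-.146,-.156])]
L=np.loadtxt('log.txt');D+=[(l[:7],l[7:10],l[10:]) for l in L]
R=[Ro.from_euler('xyz',d[2]).as_matrix() for d in D]
E
python3 fit.py
```

```text
0.0002538819145212561 (-1, -1, -1) [-1.70000e-03  2.69200e-01  5.55100e-01  4.01500e-01  3.32700e-01
 -1.35000e-02 -2.22000e-02  1.56610e+00 -1.70000e-03 -5.50000e-03
 -5.76304e+01  5.75743e+01]
[[ 0.001 -0.     0.002]
 [-0.003 -0.001 -0.001]
 [-0.001  0.004 -0.001]
 [ 0.003  0.004  0.001]
 [ 0.002 -0.004  0.002]
 [-0.002 -0.001 -0.   ]
 [-0.001  0.001 -0.001]
 [ 0.     0.    -0.001]]
```

```bash
cat >> fk.py <<'E'
_f=np.load('fk.npz');PP=_f['p'].copy();PP[10]=PP[10]+PP[11];PP[11]=0;SGN=_f['sg']
LO=np.array([-2.91,-.3,-1.5,.17,-1.26,.16,-2.52]);HI=np.array([2.91,2.13,1.42,2.43,4.41,1.93,2.52])
FK=lambda q:fk(q,PP,SGN)
def rot(head,el,roll):
    "tool z along heading (rad from case x), el below horizontal; roll=0: tool y horizontal, tool x on the upper side"
    return (Ro.from_euler('xyz',[np.pi,-(np.pi/2-el),YAW+head])*Ro.from_euler('z',roll)).as_matrix()
def ik(p,R,q0,w=.02,mg=.06):
    def f(q):
        M=FK(q);return np.r_[(M[:3,3]-p)*10,(M[:3,:3]-R).ravel()*2,w*(q-q0)]
    x=least_squares(f,np.clip(q0,LO+mg+.01,HI-mg-.01),bounds=(LO+mg,HI-mg))
    M=FK(x.x);return x.x,np.linalg.norm(M[:3,3]-p)*1000,np.linalg.norm(M[:3,:3]-R)
E
python3 - <<'E'
from fk import *
q0=np.array([-.1,.4,0,1.8,0,1,0])
for el in (30,45,60):
  for hd in (-75,-50,-25,0,25,50,75):
    for ro in (0,np.pi/2,-np.pi/2):
      o=[]
      for x,z in ((-.172,.058),(-.17,.17),(.058,.251)):
        R=rot(np.radians(hd),np.radians(el),ro)
        b=min((ik(pt(x,z),R,np.r_[q0[:4],c,1,s]) for c in (0,1.5) for s in(-1.5,0,1.5)),key=lambda r:r[1]+r[2]*100)
        o.append(b)
      if max(b[1]+b[2]*100 for b in o)<6: print(el,hd,round(ro,1),[np.round(b[0],1) for b in o])
E
```

```text
30 -75 0 [array([-0.7,  1. , -0. ,  1.8,  0.8,  1.3,  1.8]), array([-0.7,  0.8, -0.1,  1.8,  0.8,  1.5,  2. ]), array([-0.6,  0.9,  0.1,  1.2,  0.9,  1.5,  2.5])]
30 -75 1.6 [array([-0.8,  1. , -0. ,  1.8,  0.8,  1.3,  0.3]), array([-0.7,  0.8, -0.1,  1.8,  0.8,  1.4,  0.4]), array([-0.7,  1. ,  0.4,  1.3,  0.6,  1.4,  1. ])]
30 -75 -1.6 [array([-1.1,  1.1,  0.6,  1.8,  0.4,  1. , -2.5]), array([-1.1,  0.9,  0.5,  1.8,  0.5,  1.2, -2.5]), array([-0.7,  1. ,  0.5,  1.3,  0.6,  1.4, -2.1])]
30 -50 0 [array([-0.7,  0.9, -0.3,  2.1,  1.2,  1.3,  1.6]), array([-0.8,  0.7, -0.2,  2.1,  1.1,  1.3,  1.9]), array([-0.6,  0.7,  0.1,  1.6,  1.1,  1.2,  2.4])]
30 -50 1.6 [array([-0.7,  0.9, -0.3,  2.1,  1.2,  1.3,  0.1]), array([-0.7,  0.7, -0.3,  2.1,  1.1,  1.4,  0.3]), array([-0.6,  0.7,  0.1,  1.6,  1.1,  1.2,  0.8])]
30 -50 -1.6 [array([-1.5,  1.5,  1.2,  2.1, -0.6,  0.4, -1.3]), array([-1.5,  1.3,  1.4,  2.1, -0.5,  0.5, -1.2]), array([-0.5,  0.7, -0.1,  1.6,  1.2,  1.3, -2.3])]
30 75 0 [array([ 1.1,  1.4, -1.4,  2.3,  1.5,  0.2, -1.6]), array([ 1.1,  0.9, -1.2,  2.3, -1.2,  0.2,  0.9]), a
[... 2964 characters left out ...]
[-0.7,  0.6,  0.7,  1.7,  0. ,  0.6, -2.4])]
60 -25 1.6 [array([-0.4,  0.6, -0.3,  2.3,  1.5,  0.7,  0.5]), array([-0.4,  0.4, -0.3,  2.2,  1.1,  0.7,  1. ]), array([-0.4,  0.5,  0. ,  1.7,  0.6,  0.7,  1.8])]
60 75 0 [array([ 0.7,  0.8, -1. ,  2.3,  1. ,  0.2, -1.5]), array([-0.1,  0.4,  0.1,  2.2, -1.1,  0.6,  0.5]), array([ 0.1,  0.6, -0.2,  1.5, -0.5,  0.9, -0.1])]
60 75 1.6 [array([ 0.3,  0.6, -0.5,  2.3, -1.2,  0.2, -0.9]), array([-0.1,  0.4,  0.1,  2.2, -1.1,  0.6, -1.1]), array([ 0.1,  0.6, -0.1,  1.5, -0.5,  0.9, -1.7])]
60 75 -1.6 [array([ 0.7,  0.8, -1. ,  2.3,  1. ,  0.2,  0.1]), array([ 0.8,  0.5, -1.1,  2.2,  0.1,  0.4,  0.9]), array([ 0.2,  0.6, -0.2,  1.5, -0.5,  0.9,  1.5])]
```

```bash
cat > sim.py <<'E'
from fk import *
def step(q,p,R,post=0,qm=None):
    for _ in range(6):
        M=FK(q);e=np.r_[p-M[:3,3],Ro.from_matrix(R@M[:3,:3].T).as_rotvec()]
        if np.linalg.norm(e)<1e-4: break
        J=np.zeros((6,7))
        for i in range(7):
            d=q.copy();d[i]+=1e-5;N=FK(d);J[:,i]=np.r_[N[:3,3]-M[:3,3],Ro.from_matrix(N[:3,:3]@M[:3,:3].T).as_rotvec()]/1e-5
        Ji=J.T@np.linalg.inv(J@J.T+1e-4*np.eye(6));dq=Ji@e
        if qm is not None: dq+=post*(np.eye(7)-Ji@J)@(qm-q)
        q=np.clip(q+np.clip(dq,-.15,.15),LO,HI)
    return q
def follow(q,p1,R1,n,**k):
    M=FK(q);p0=M[:3,3];R0=M[:3,:3];rv=Ro.from_matrix(R0.T@R1).as_rotvec()
    for i in range(1,n+1):
        q=step(q,p0+(p1-p0)*i/n,R0@Ro.from_rotvec(rv*i/n).as_matrix(),**k)
    return q
E
python3 - <<'E'
from sim import *
exec(open('fitdata.py').read())
qm=(LO+HI)/2
for k in ({},dict(post=.05,qm=qm),dict(post=.05,qm=np.array(D[0][0]))):
  print(k)
  for i in range(5):
    q=follow(np.array(D[i][0]),np.array(D[i+1][1]),R[i+1],5,**k);print(np.round(q,2),'act',np.round(D[i+1][0],2))
  q=follow(np.array(D[6][0]),np.array(D[7][1]),R[7],5,**k);print(np.round(q,2),'act',np.round(D[7][0],2))
E
```

```text
{}
[ 1.48  0.14 -0.33  2.19 -0.86  0.67  0.17] act [ 1.49  0.14 -0.33  2.19 -0.86  0.67  0.17]
[ 1.38 -0.12 -0.46  2.42 -1.26  0.58  0.2 ] act [ 1.26 -0.12 -0.36  2.43 -1.26  0.56  0.19]
[ 1.19 -0.3  -0.94  2.42 -1.15  0.29 -0.53] act [ 1.13 -0.3  -0.92  2.41 -1.05  0.26 -0.65]
[ 1.74 -0.27 -1.38  2.05 -0.59  0.67 -1.03] act [ 1.8  -0.3  -1.4   2.04 -0.64  0.7  -0.98]
[ 2.01 -0.3  -1.5   1.72 -0.36  1.31 -1.17] act [ 2.   -0.3  -1.49  1.73 -0.36  1.3  -1.17]
[ 2.04 -0.03 -1.37  1.86 -0.03  1.26 -0.79] act [ 2.49 -0.3  -1.49  1.86 -0.32  1.29 -0.38]
{'post': 0.05, 'qm': array([ 0.   ,  0.915, -0.04 ,  1.3  ,  1.575,  1.045,  0.   ])}
[ 1.35  0.14 -0.18  2.19 -0.89  0.68  0.2 ] act [ 1.49  0.14 -0.33  2.19 -0.86  0.67  0.17]
[ 1.01 -0.11 -0.14  2.42 -1.23  0.52  0.15] act [ 1.26 -0.12 -0.36  2.43 -1.26  0.56  0.19]
[ 0.67 -0.23 -0.59  2.42 -0.32  0.16 -1.39] act [ 1.13 -0.3  -0.92  2.41 -1.05  0.26 -0.65]
[ 0.73 -0.06 -0.63  2.05 -0.03  0.6  -1.6 ] act [ 1.8  -0.3  -1.4   2.04 -0.64  0.7  -0.98]
[ 0.75  0.   -0.65  1.72  0.02  1.28 -1.63] act [ 2.   -0.3  -1.49  1.73 -0.36  1.3  -1.17]
[ 1.01 -0.01 -0.38  1.86  0.    1.26 -0.84] act [ 2.49 -0.3  -1.49  1.86 -0.32  1.29 -0.38]
{'post': 0.05, 'qm': array([ 1.21882849,  0.52201986, -0.03632095,  1.59998436,  0.0212013 ,
        1.02108969, -0.11279856])}
[ 1.45  0.14 -0.3   2.19 -0.87  0.67  0.18] act [ 1.49  0.14 -0.33  2.19 -0.86  0.67  0.17]
[ 1.26 -0.12 -0.36  2.42 -1.25  0.56  0.18] act [ 1.26 -0.12 -0.36  2.43 -1.26  0.56  0.19]
[ 1.03 -0.28 -0.85  2.42 -0.97  0.22 -0.73] act [ 1.13 -0.3  -0.92  2.41 -1.05  0.26 -0.65]
[ 1.65 -0.21 -1.36  2.05 -0.47  0.63 -1.16] act [ 1.8  -0.3  -1.4   2.04 -0.64  0.7  -0.98]
[ 2.02 -0.3  -1.5   1.72 -0.37  1.31 -1.15] act [ 2.   -0.3  -1.49  1.73 -0.36  1.3  -1.17]
[ 1.62 -0.01 -0.98  1.86 -0.01  1.26 -0.83] act [ 2.49 -0.3  -1.49  1.86 -0.32  1.29 -0.38]
```

```bash
cat > plan.py <<'E'
from sim import *
HD,EL,RO=np.radians(-50),np.radians(45),np.pi/2
RT=rot(HD,EL,RO)
if __name__=='__main__':
    q0=np.array([-.45,.5,-.2,1.8,1,1.1,.8])
    qg,e1,e2=ik(pt(-.08,.40),RT,q0);print(qg,e1,e2)
    q=observe()['qpos'];rng=np.random.default_rng(1);res=[]
    for t in range(250):
        via=[];qq=q.copy()
        for _ in range(rng.integers(1,3)):
            v=np.array([rng.uniform(-.8,1.8),rng.uniform(0,1),rng.uniform(-.5,.5),rng.uniform(.6,2.1),rng.uniform(-.5,2),rng.uniform(.3,1.8),rng.uniform(-1.5,1.5)])
            M=FK(v)
            if M[2,3]<.32 or M[2,3]>.8 or M[0,3]<.1: continue
            via.append(M)
        if not via: continue
        zm=9
        for M in via:
            q1=qq;qq=follow(qq,M[:3,3],M[:3,:3],8);zm=min(zm,FK(qq)[2,3])
        qq=follow(qq,FK(qg)[:3,3],RT,8)
        M=FK(qq);err=np.linalg.norm(M[:3,3]-FK(qg)[:3,3])+np.linalg.norm(M[:3,:3]-RT)
        res.append((np.abs(qq-qg).max()+10*err+(5 if zm<.28 else 0)+.3*len(via),qq,via))
    res.sort(key=lambda r:r[0])
    for r in res[:4]:
        print(round(r[0],2),np.round(r[1],2))
        for M in r[2]: print('   ',np.round(M[:3,3],3),np.round(Ro.from_matrix(M[:3,:3]).as_euler('xyz'),2))
E
python3 plan.py
```

```text
[-0.47104826  0.34345358 -0.23086869  1.68829691  0.87210251  1.37933676
  1.11695907] 0.005584727525137233 4.6265256108266225e-05
1.03 [-0.78  0.36  0.2   1.69  0.76  1.26  1.21]
    [ 0.839 -0.471  0.649] [2.15 0.01 1.29]
    [ 0.969 -0.285  0.426] [-2.04  0.69 -2.35]
1.08 [ 0.05  0.45 -1.01  1.69  1.07  1.67  0.96]
    [0.613 0.771 0.731] [ 1.92 -0.33  2.78]
1.18 [ 0.1   0.48 -1.12  1.69  1.1   1.72  0.94]
    [0.655 0.209 0.732] [2.35 0.7  2.48]
1.25 [ 0.13  0.5  -1.18  1.69  1.12  1.76  0.93]
    [ 0.346 -1.07   0.413] [2.12 0.28 0.66]
```

```bash
cat >> plan.py <<'E'
def mv(p,R):
    s=observe();R0=Ro.from_euler('xyz',s['tool_rot']);rv=(R0.inv()*Ro.from_matrix(R)).as_rotvec()
    print('MOVE',np.round(R0.inv().apply(np.array(p)-s['position'])*100,1),np.round(rv,3))
V1=([.839,-.471,.649],Ro.from_euler('xyz',[2.15,.01,1.29]).as_matrix())
V2=([.969,-.285,.426],Ro.from_euler('xyz',[-2.04,.69,-2.35]).as_matrix())
E
python3 -c "
from plan import *
mv(*V1);print(V1[1][:,2],V2[1][:,2])"
```

```text
MOVE [ 53.9  26.  -22.8] [-0.842  0.574 -1.086]
[ 0.80260489 -0.23718124 -0.5473303 ] [ 0.83684322 -0.42198873 -0.34873906]
```

Emit:
play_rows(
  motion=[
    [5, 2.6, -2.2, -0.08, 0.06, -0.11, -1],
    [10, 5, -4.5, -0.16, 0.12, -0.22, -1],
    [16, 8, -7, -0.25, 0.17, -0.33, -1],
    [21, 10, -9, -0.33, 0.23, -0.43, -1],
    [27, 13, -11.4, -0.42, 0.29, -0.54, -1],
  ],
)

```text
clock: 4.1
position: [0.4642, -0.327, 0.5027]
tool_rot: [2.614, -0.161, 0.706]
force: [1.1, -0.6, 0.1]
grip_width: -0.0003
finger_force: 0.0
```

```bash
python3 -c "
from plan import *
where();print(observe()['position']);mv(*V1)"
```

```text
t 4.1 x -0.1435 y -0.4212 z 0.5027 rpy [ 2.614 -0.161  0.706] F [ 1.1 -0.6  0.1] q [ 2.38 -0.3  -1.49  1.73 -0.52  0.93  0.1 ] -0.0
[ 0.46417899 -0.32695261  0.50274861]
MOVE [21.3 36.2  7.9] [-0.406  0.283 -0.541]
```

Emit:
play_rows(
  motion=[
    [4, 7, 1.6, -0.08, 0.06, -0.11, -1],
    [8, 14, 3, -0.16, 0.11, -0.22, -1],
    [13, 22, 5, -0.24, 0.17, -0.32, -1],
    [17, 29, 6, -0.32, 0.23, -0.43, -1],
    [21, 36, 8, -0.4, 0.28, -0.54, -1],
  ],
)

```text
clock: 4.6
position: [0.5635, -0.3362, 0.5938]
tool_rot: [2.165, 0.0, 1.252]
force: [0.8, -0.1, 0.1]
grip_width: -0.0001
finger_force: 0.0
```

```bash
python3 -c "
from plan import *
where();print(observe()['position']);mv(*V1);mv(*V2)"
```

```text
t 4.6 x -0.044 y -0.4145 z 0.5938 rpy [2.165 0.    1.252] F [ 0.8 -0.1  0.1] q [ 2.44 -0.3  -1.49  1.74 -1.15  0.77  1.1 ] -0.0
[ 0.56353905 -0.33621172  0.59384452]
MOVE [-4.2 21.6 22.1] [-0.015  0.026 -0.029]
MOVE [17.6  6.8 40. ] [ 0.046 -0.341 -2.309]
```

Emit:
play_rows(
  motion=[
    [-4, 22, 22, 0, 0, 0, -1],
    [-4, 22, 22, 0, 0, 0, -1],
    [-4, 22, 22, 0, 0, 0, -1],
    [-4, 22, 22, 0, 0, 0, -1],
    [-4, 22, 22, 0, 0, 0, -1],
  ],
)

```text
clock: 5.1
position: [0.5923, -0.3195, 0.652]
tool_rot: [2.15, 0.004, 1.24]
force: [0.1, 0.6, -0.5]
grip_width: 0.0
finger_force: 0.0
```

```bash
python3 -c "
from plan import *
where();print(observe()['position']);mv(*V1);mv(*V2)
q=observe()['qpos']
q=follow(q,*map(np.array,V1),8);print(q);q=follow(q,*map(np.array,V2),8);print(q)"
```

```text
t 5.1 x -0.0182 y -0.3934 z 0.652 rpy [2.15  0.004 1.24 ] F [ 0.1  0.6 -0.5] q [ 2.39 -0.3  -1.49  1.61 -1.    0.78  0.88] 0.0
[ 0.59234124 -0.3194638   0.65195526]
MOVE [-6.3 15.2 23.8] [-0.     0.039 -0.033]
MOVE [15.6  0.  41.2] [ 0.039 -0.318 -2.315]
[ 2.91       -0.3        -1.5         1.25610973 -1.26        0.92463958
  0.98007514]
[-0.13859619  0.64719697  0.6         1.60100445  2.21224881  0.33010635
 -0.76849299]
```

```bash
cat > unw.py <<'E'
from plan import *
qa=observe()['qpos'];rng=np.random.default_rng(0)
G=[('start',np.array([1.22,.52,-.04,1.6,.02,1.02,-.11])),('goal',np.array([-.47,.34,-.23,1.69,.87,1.38,1.1]))]
for i in range(40): G.append((i,np.array([rng.uniform(-.8,2),rng.uniform(.1,1),rng.uniform(-.4,.6),rng.uniform(.6,2.1),rng.uniform(-.5,2),rng.uniform(.4,1.7),rng.uniform(-1.5,1.5)])))
out=[]
for n,qg in G:
    q=np.clip(qa,LO,HI);zm=9
    for k in range(40):
        d=qg-q;d*=min(1,.12/np.abs(d).max())
        M=FK(q+d);q=step(q,M[:3,3],M[:3,:3]);zm=min(zm,M[2,3])
    q2=follow(q,pt(-.08,.40),RT,12)
    M=FK(q2);err=np.linalg.norm(M[:3,3]-pt(-.08,.40))+np.linalg.norm(M[:3,:3]-RT)
    out.append((np.abs(q2[2]+.2)+10*err,n,zm,q,q2,qg))
out.sort(key=lambda o:o[0])
for o in out[:6]: print(o[1],round(o[0],2),round(o[2],2),*(np.round(x,2) for x in o[3:]))
E
python3 unw.py
```

```text
28 0.48 0.12 [ 0.19  0.78 -0.54  1.5   0.68  0.87  0.16] [-0.16  0.38 -0.68  1.69  0.98  1.52  1.03] [-0.78  0.8   0.58  1.48  0.3   0.64  0.52]
30 0.65 0.37 [ 0.5   0.49 -1.15  1.69 -0.12  0.94  0.89] [-0.05  0.41 -0.85  1.69  1.02  1.59  1.  ] [-0.3   0.45 -0.34  1.69 -0.28  0.91  1.12]
22 0.78 0.69 [ 0.8   0.68 -0.58  0.85  1.76  0.82 -0.19] [ 0.03  0.44 -0.98  1.69  1.06  1.65  0.97] [-0.03  0.73  0.54  0.79  1.66  0.48 -0.36]
29 0.8 0.08 [ 0.47  0.8  -0.76  2.02  0.11  1.08  0.14] [ 0.04  0.45 -1.    1.69  1.06  1.66  0.97] [-0.25  0.62  0.2   2.04 -0.32  1.05  0.73]
33 0.84 0.7 [ 0.92  0.59 -0.54  0.76  1.45  0.94  0.87] [ 0.06  0.46 -1.04  1.69  1.07  1.68  0.96] [0.49 0.56 0.39 0.74 0.95 0.66 0.92]
3 0.84 0.19 [ 0.23  0.91 -0.82  1.53  0.65  1.93  0.95] [ 0.06  0.46 -1.04  1.69  1.07  1.68  0.96] [-0.45  0.7   0.25  1.52  0.46  1.7   1.44]
```

```bash
cat > nx.py <<'E'
from plan import *
def nx(qg,n=5,st=.12):
    s=observe();R0=Ro.from_euler('xyz',s['tool_rot']);q=np.clip(s['qpos'],LO,HI);rows=[]
    for k in range(n):
        d=qg-q;d*=min(1,st/np.abs(d).max());M=FK(q+d);q=step(q,M[:3,3],M[:3,:3])
        rows.append([*np.round(R0.inv().apply(M[:3,3]-s['position'])*100,1),*np.round((R0.inv()*Ro.from_matrix(M[:3,:3])).as_rotvec(),2),-1])
    print(rows);print('pred',np.round(q,2),M[:3,3])
Q30=np.array([-0.3,.45,-.34,1.69,-.28,.91,1.12])
E
python3 -c "
from nx import *
where();print(FK(Q30)[:3,2:]);nx(Q30)"
```

```text
t 5.1 x -0.0182 y -0.3934 z 0.652 rpy [2.15  0.004 1.24 ] F [ 0.1  0.6 -0.5] q [ 2.39 -0.3  -1.49  1.61 -1.    0.78  0.88] 0.0
[[-0.09626425  0.49975353]
 [ 0.3667299   0.36623926]
 [-0.92533366  0.27134362]]
[[np.float64(3.3), np.float64(-0.0), np.float64(-1.6), np.float64(-0.01), np.float64(0.06), np.float64(-0.05), -1], [np.float64(6.3), np.float64(-0.1), np.float64(-2.6), np.float64(-0.01), np.float64(0.12), np.float64(-0.1), -1], [np.float64(9.2), np.float64(-0.3), np.float64(-3.6), np.float64(-0.01), np.float64(0.19), np.float64(-0.14), -1], [np.float64(11.8), np.float64(-0.7), np.float64(-4.5), np.float64(-0.01), np.float64(0.25), np.float64(-0.19), -1], [np.float64(14.2), np.float64(-1.3), np.float64(-5.4), np.float64(-0.01), np.float64(0.31), np.float64(-0.23), -1]]
pred [ 1.98 -0.24 -1.26  1.62 -1.03  0.94  1.07] [ 0.58925143 -0.16806028  0.67028408]
```

Emit:
play_rows(
  motion=[
    [3.3, 0, -1.6, -0.01, 0.06, -0.05, -1],
    [6.3, -0.1, -2.6, -0.01, 0.12, -0.1, -1],
    [9.2, -0.3, -3.6, -0.01, 0.19, -0.14, -1],
    [11.8, -0.7, -4.5, -0.01, 0.25, -0.19, -1],
    [14.2, -1.3, -5.4, -0.01, 0.31, -0.23, -1],
  ],
)

```text
clock: 5.6
position: [0.5887, -0.1671, 0.6698]
tool_rot: [2.146, 0.028, 1.629]
force: [0.7, -0.2, -0.5]
grip_width: -0.0003
finger_force: 0.0
```

```bash
sed -i 's/print(rows)/print([[float(x) for x in r] for r in rows])/' nx.py; python3 -c "
from nx import *
where();nx(Q30)"
```

```text
t 5.6 x -0.0461 y -0.2435 z 0.6698 rpy [2.146 0.028 1.629] F [ 0.7 -0.2 -0.5] q [ 1.93 -0.25 -1.2   1.65 -1.05  0.94  1.08] -0.0
[[3.2, -0.6, -0.3, 0.0, 0.06, -0.04, -1.0], [5.5, -0.8, -0.4, 0.01, 0.12, -0.08, -1.0], [7.6, -1.1, -0.5, 0.01, 0.18, -0.12, -1.0], [9.6, -1.6, -0.6, 0.02, 0.24, -0.15, -1.0], [11.5, -2.0, -0.7, 0.03, 0.29, -0.19, -1.0]]
pred [ 1.77 -0.21 -1.16  1.66 -1.07  1.11  1.24] [ 0.56492996 -0.05415155  0.65337345]
```

```bash
sed -i 's/range(40): G/range(110): G/; s/out.append((np/out.append(((5 if zm<.33 else 0)+np/' unw.py; time python3 unw.py
```

```text
56 0.28 0.5 [ 1.24  0.89  0.09  0.87  1.59  0.66 -0.2 ] [-0.3   0.36 -0.48  1.69  0.93  1.45  1.07] [ 1.14  0.92  0.42  0.87  1.37  0.51 -0.22]
105 0.44 0.38 [ 0.47  0.99 -0.27  0.87  1.65  0.88  0.22] [-0.19  0.37 -0.64  1.69  0.97  1.51  1.04] [0.37 0.99 0.02 0.87 1.46 0.75 0.2 ]
22 0.65 0.68 [ 0.57  0.73 -0.53  0.84  1.95  0.84 -0.16] [-0.05  0.41 -0.85  1.69  1.02  1.59  1.  ] [-0.03  0.73  0.54  0.79  1.66  0.48 -0.36]
73 0.77 0.52 [ 0.88  0.86 -0.33  0.98  2.13  1.19  0.98] [ 0.02  0.44 -0.97  1.69  1.05  1.65  0.97] [0.64 0.85 0.25 0.97 1.84 0.97 0.82]
33 0.79 0.69 [ 0.86  0.59 -0.49  0.75  1.46  0.94  0.89] [ 0.03  0.44 -0.98  1.69  1.06  1.65  0.97] [0.49 0.56 0.39 0.74 0.95 0.66 0.92]
26 0.8 0.39 [ 0.08  0.78 -0.68  0.88  0.95  1.84 -0.01] [ 0.04  0.44 -1.    1.69  1.06  1.66  0.97] [-0.4   0.7   0.31  0.85  0.49  1.58  0.18]
real	0m24.023s
user	0m24.539s
sys	0m0.056s
```

```bash
cat >> nx.py <<'E'
Q56=np.array([1.14,.92,.42,.87,1.37,.51,-.22])
E
python3 -c "
from nx import *
print(FK(Q56)[:3,2:]);nx(Q56,5,.2)"
```

```text
[[-0.38738794  0.05898605]
 [-0.91851192 -1.10363752]
 [-0.07916083  0.56070315]]
[[-9.9, -1.9, -6.0, 0.02, -0.14, 0.05, -1.0], [-19.8, -4.7, -12.4, 0.05, -0.28, 0.11, -1.0], [-29.1, -8.8, -19.4, 0.08, -0.42, 0.18, -1.0], [-37.7, -13.9, -26.6, 0.11, -0.57, 0.25, -1.0], [-46.3, -20.4, -33.6, 0.16, -0.72, 0.32, -1.0]]
pred [ 2.2   0.17 -1.08  1.34 -0.17  0.83  0.62] [ 0.22303708 -0.6516893   0.69390897]
```

```bash
cat > seq.py <<'E'
from nx import *
def seq(q,lab):
    print(lab)
    for x,z in ((-.08,.40),(.058,.33),(.058,.251),(-.01,.245),(-.05,.33),(-.2,.3),(-.2,.2),(-.17,.2),(-.172,.058)):
        q=follow(q,pt(x,z),RT,8);print((x,z),np.round(q,2),'err',np.round(1000*np.linalg.norm(FK(q)[:3,3]-pt(x,z)),1))
q=np.clip(observe()['qpos'],LO,HI)
seq(q,'direct')
for k in range(25):
    d=Q30-q;d*=min(1,.12/np.abs(d).max());M=FK(q+d);q=step(q,M[:3,3],M[:3,:3])
print(q,M[:3,3]);seq(q,'q30')
E
python3 seq.py
```

```text
direct
(-0.08, 0.4) [ 1.7  -0.3  -1.5   1.98  0.29  0.85  1.54] err 298.4
(0.058, 0.33) [ 1.89 -0.3  -1.5   2.11  0.47  0.79  1.14] err 511.7
(0.058, 0.251) [ 1.92 -0.3  -1.5   2.3   0.44  0.97  0.44] err 630.9
(-0.01, 0.245) [ 1.98 -0.3  -1.5   2.19  0.39  1.07  0.32] err 585.3
(-0.05, 0.33) [ 1.88 -0.3  -1.5   2.04  0.46  0.9   1.08] err 456.1
(-0.2, 0.3) [ 1.59 -0.3  -1.5   2.2   0.48  0.94  0.95] err 327.8
(-0.2, 0.2) [ 1.79 -0.3  -1.5   2.43  0.41  1.08  0.03] err 486.6
(-0.17, 0.2) [ 1.92 -0.3  -1.5   2.36  0.17  1.14 -0.08] err 475.4
(-0.172, 0.058) [ 1.79 -0.3  -1.5   2.43 -1.26  0.16 -2.52] err 331.3
[ 1.20903913  0.23265201 -1.43033004  1.68314241 -0.53346863  1.05729529
  1.1683824 ] [0.51642163 0.14604477 0.53321543]
q30
(-0.08, 0.4) [ 0.02  0.44 -0.97  1.69  1.05  1.64  0.97] err 0.0
(0.058, 0.33) [ 0.01  0.67 -0.88  1.49  1.24  1.6   1.05] err 0.0
(0.058, 0.251) [ 0.    0.75 -0.86  1.58  1.3   1.54  0.92] err 0.0
(-0.01, 0.245) [-0.    0.68 -0.89  1.74  1.25  1.53  0.79] err 0.0
(-0.05, 0.33) [ 0.01  0.54 -0.94  1.73  1.13  1.59  0.88] err 0.0
(-0.2, 0.3) [-0.06  0.41 -1.02  2.03  0.97  1.55  0.61] err 0.0
(-0.2, 0.2) [-0.13  0.58 -0.97  2.14  1.08  1.49  0.37] err 0.0
(-0.17, 0.2) [-0.11  0.6  -0.95  2.09  1.12  1.49  0.43] err 0.0
(-0.172, 0.058) [-0.19  0.87 -0.85  2.17  1.31  1.45  0.14] err 0.0
```

Emit:
play_rows(
  motion=[
    [3.2, -0.6, -0.3, 0, 0.06, -0.04, -1],
    [5.5, -0.8, -0.4, 0.01, 0.12, -0.08, -1],
    [7.6, -1.1, -0.5, 0.01, 0.18, -0.12, -1],
    [9.6, -1.6, -0.6, 0.02, 0.24, -0.15, -1],
    [11.5, -2, -0.7, 0.03, 0.29, -0.19, -1],
  ],
)

```text
clock: 6.1
position: [0.5655, -0.0544, 0.6532]
tool_rot: [2.186, 0.021, 1.974]
force: [-0.2, -0.1, -0.0]
grip_width: 0.0002
finger_force: 0.0
```

```bash
python3 -c "
from nx import *
where();nx(Q30,10);
"; python3 seq.py
```

```text
t 6.1 x -0.087 y -0.136 z 0.6532 rpy [2.186 0.021 1.974] F [-0.2 -0.1 -0. ] q [ 1.73 -0.23 -1.12  1.68 -1.08  1.12  1.26] 0.0
[[2.7, -0.6, 0.3, 0.01, 0.05, -0.04, -1.0], [4.3, -0.9, 0.7, 0.01, 0.1, -0.06, -1.0], [5.8, -1.2, 0.9, 0.02, 0.15, -0.09, -1.0], [7.2, -1.5, 1.2, 0.03, 0.19, -0.12, -1.0], [8.5, -1.9, 1.5, 0.04, 0.24, -0.15, -1.0], [9.8, -2.3, 1.7, 0.05, 0.28, -0.17, -1.0], [10.9, -2.7, 1.9, 0.05, 0.32, -0.2, -1.0], [12.0, -3.1, 2.2, 0.06, 0.35, -0.22, -1.0], [12.9, -3.5, 2.4, 0.07, 0.38, -0.24, -1.0], [13.9, -3.9, 2.7, 0.08, 0.42, -0.27, -1.0]]
pred [ 1.61 -0.1  -1.28  1.68 -0.96  1.28  1.4 ] [0.51120856 0.07208701 0.60298443]
direct
(-0.08, 0.4) [ 1.69 -0.3  -1.5   1.98  0.28  0.85  1.56] err 289.3
(0.058, 0.33) [ 1.89 -0.3  -1.5   2.11  0.47  0.78  1.14] err 511.8
(0.058, 0.251) [ 1.92 -0.3  -1.5   2.3   0.44  0.97  0.44] err 630.8
(-0.01, 0.245) [ 1.98 -0.3  -1.5   2.19  0.39  1.07  0.32] err 585.3
(-0.05, 0.33) [ 1.88 -0.3  -1.5   2.04  0.46  0.9   1.08] err 456.2
(-0.2, 0.3) [ 1.59 -0.3  -1.5   2.2   0.48  0.94  0.95] err 327.8
(-0.2, 0.2) [ 1.79 -0.3  -1.5   2.43  0.41 
[... 174 characters left out ...]
0.41312032 -1.23962906  1.68971123 -0.25055112  0.95752449
  0.97832471] [0.5361023 0.2281617 0.4280845]
q30
(-0.08, 0.4) [-0.03  0.42 -0.88  1.69  1.03  1.6   0.99] err 0.0
(0.058, 0.33) [-0.03  0.65 -0.8   1.49  1.21  1.55  1.06] err 0.0
(0.058, 0.251) [-0.04  0.73 -0.78  1.58  1.26  1.49  0.93] err 0.0
(-0.01, 0.245) [-0.05  0.66 -0.81  1.74  1.22  1.48  0.8 ] err 0.0
(-0.05, 0.33) [-0.03  0.52 -0.86  1.73  1.11  1.54  0.89] err 0.0
(-0.2, 0.3) [-0.12  0.39 -0.94  2.03  0.95  1.51  0.63] err 0.0
(-0.2, 0.2) [-0.18  0.55 -0.89  2.14  1.07  1.44  0.39] err 0.0
(-0.17, 0.2) [-0.15  0.58 -0.87  2.09  1.11  1.44  0.44] err 0.0
(-0.172, 0.058) [-0.24  0.84 -0.78  2.17  1.3   1.4   0.15] err 0.0
```

Emit:
play_rows(
  motion=[
    [4.3, -0.9, 0.7, 0.01, 0.1, -0.06, -1],
    [7.2, -1.5, 1.2, 0.03, 0.19, -0.12, -1],
    [9.8, -2.3, 1.7, 0.05, 0.28, -0.17, -1],
    [12, -3.1, 2.2, 0.06, 0.35, -0.22, -1],
    [13.9, -3.9, 2.7, 0.08, 0.42, -0.27, -1],
  ],
)

```text
clock: 6.6
position: [0.5111, 0.0726, 0.6024]
tool_rot: [2.268, -0.021, 2.472]
force: [-0.1, -1.1, -1.3]
grip_width: -0.0001
finger_force: 0.0
```

```bash
python3 -c "
from nx import *
where();nx(Q30,5,.25);
"; python3 seq.py | grep -A1 -e 8,
```

```text
t 6.6 x -0.1609 y -0.0192 z 0.6024 rpy [ 2.268 -0.021  2.472] F [-0.1 -1.1 -1.3] q [ 1.59 -0.11 -1.24  1.7  -0.97  1.29  1.43] -0.0
[[1.7, -0.9, 1.5, 0.02, 0.06, -0.04, -1.0], [2.7, -1.3, 3.3, 0.04, 0.12, -0.08, -1.0], [3.4, -1.6, 5.4, 0.06, 0.17, -0.12, -1.0], [3.9, -2.1, 8.4, 0.08, 0.22, -0.15, -1.0], [4.6, -2.8, 12.4, 0.12, 0.27, -0.18, -1.0]]
pred [ 1.08  0.3  -1.41  1.7  -0.43  1.02  1.09] [0.52132642 0.1630722  0.50238844]
(-0.08, 0.4) [ 0.1   0.48 -1.11  1.69  1.1   1.72  0.94] err 0.0
(0.058, 0.33) [ 0.07  0.71 -1.01  1.49  1.3   1.68  1.03] err 0.0
(0.058, 0.251) [ 0.06  0.79 -0.99  1.58  1.35  1.62  0.9 ] err 0.0
(-0.01, 0.245) [ 0.06  0.73 -1.02  1.74  1.29  1.62  0.77] err 0.0
--
(-0.08, 0.4) [-0.11  0.39 -0.75  1.69  1.    1.55  1.02] err 0.0
(0.058, 0.33) [-0.09  0.63 -0.68  1.49  1.16  1.49  1.08] err 0.0
(0.058, 0.251) [-0.1   0.7  -0.66  1.58  1.21  1.42  0.94] err 0.0
(-0.01, 0.245) [-0.12  0.63 -0.69  1.74  1.18  1.41  0.82] err 0.0
```

Emit:
play_rows(
  motion=[
    [1.7, -0.9, 1.5, 0.02, 0.06, -0.04, -1],
    [2.7, -1.3, 3.3, 0.04, 0.12, -0.08, -1],
    [3.4, -1.6, 5.4, 0.06, 0.17, -0.12, -1],
    [3.9, -2.1, 8.4, 0.08, 0.22, -0.15, -1],
    [4.6, -2.8, 12.4, 0.12, 0.27, -0.18, -1],
  ],
)

```text
clock: 7.1
position: [0.5177, 0.1483, 0.5175]
tool_rot: [2.356, -0.067, 2.762]
force: [0.0, -1.9, 0.2]
grip_width: 0.0001
finger_force: 0.0
```

```bash
python3 -c "
from nx import *
where();nx(Q30,5,.25);mv(pt(-.08,.40),RT)
"; python3 seq.py | grep -A1 -e 8,
```

```text
t 7.1 x -0.1665 y 0.0565 z 0.5175 rpy [ 2.356 -0.067  2.762] F [ 0.  -1.9  0.2] q [ 1.16  0.27 -1.36  1.69 -0.5   1.06  1.19] 0.0
[[-1.3, -2.0, 4.1, 0.04, 0.06, -0.03, -1.0], [-0.8, -2.1, 9.8, 0.1, 0.12, -0.06, -1.0], [0.4, -2.6, 15.6, 0.17, 0.17, -0.09, -1.0], [2.2, -3.3, 21.1, 0.24, 0.21, -0.13, -1.0], [4.1, -4.1, 25.7, 0.32, 0.25, -0.18, -1.0]]
pred [ 0.32  0.55 -1.07  1.69  0.01  0.93  0.81] [0.52325217 0.31034539 0.30953553]
MOVE [-10.4 -10.4   5.3] [ 1.479 -0.069 -1.017]
(-0.08, 0.4) [ 0.01  0.43 -0.94  1.69  1.05  1.63  0.98] err 0.0
(0.058, 0.33) [-0.    0.67 -0.86  1.49  1.23  1.59  1.05] err 0.0
(0.058, 0.251) [-0.01  0.74 -0.84  1.58  1.29  1.52  0.92] err 0.0
(-0.01, 0.245) [-0.02  0.68 -0.87  1.74  1.24  1.52  0.79] err 0.0
--
(-0.08, 0.4) [-0.13  0.39 -0.72  1.69  0.99  1.54  1.02] err 0.0
(0.058, 0.33) [-0.11  0.62 -0.65  1.49  1.15  1.48  1.08] err 0.0
(0.058, 0.251) [-0.11  0.7  -0.64  1.58  1.2   1.4   0.95] err 0.0
(-0.01, 0.245) [-0.13  0.62 -0.66  1.74  1.17  1.39  0.83] err 0.0
```

Emit:
play_rows(
  motion=[
    [-1, -1, 0.5, 0.12, 0, -0.08, -1],
    [-2, -2, 1, 0.24, -0.01, -0.16, -1],
    [-3, -3, 1.5, 0.36, -0.01, -0.24, -1],
    [-4, -4, 2, 0.47, -0.02, -0.32, -1],
    [-5, -5, 2.5, 0.59, -0.03, -0.4, -1],
  ],
)

```text
clock: 7.6
position: [0.5543, 0.1143, 0.4621]
tool_rot: [2.973, 0.146, 3.099]
force: [-0.3, -0.3, -0.3]
grip_width: 0.0
finger_force: 0.0
```

```bash
python3 -c "
from nx import *
where();mv(pt(-.08,.40),RT)
"; python3 seq.py | grep -m1 -A8 -e 8,
```

```text
t 7.6 x -0.1249 y 0.0288 z 0.4621 rpy [2.973 0.146 3.099] F [-0.3 -0.3 -0.3] q [ 0.61  0.32 -1.13  1.51  0.22  1.28  1.04] 0.0
MOVE [-3.2 -4.5  6.1] [ 0.882 -0.043 -0.616]
(-0.08, 0.4) [ 0.02  0.44 -0.97  1.69  1.05  1.65  0.97] err 0.0
(0.058, 0.33) [ 0.01  0.67 -0.89  1.49  1.24  1.6   1.05] err 0.0
(0.058, 0.251) [ 0.01  0.75 -0.86  1.58  1.3   1.54  0.92] err 0.0
(-0.01, 0.245) [-0.    0.68 -0.9   1.74  1.25  1.53  0.79] err 0.0
(-0.05, 0.33) [ 0.02  0.54 -0.95  1.73  1.14  1.59  0.88] err 0.0
(-0.2, 0.3) [-0.06  0.41 -1.03  2.03  0.97  1.55  0.6 ] err 0.0
(-0.2, 0.2) [-0.13  0.58 -0.98  2.14  1.08  1.49  0.37] err 0.0
(-0.17, 0.2) [-0.1   0.6  -0.96  2.09  1.12  1.5   0.43] err 0.0
(-0.172, 0.058) [-0.19  0.87 -0.86  2.17  1.31  1.46  0.14] err 0.0
```

Recovered, and the posture is good. Finishing the turn.

Emit:
play_rows(
  motion=[
    [-0.5, -0.7, 1, 0.12, -0.01, -0.08, -1],
    [-1, -1.5, 2, 0.24, -0.01, -0.17, -1],
    [-1.5, -2.2, 3, 0.36, -0.02, -0.25, -1],
    [-2, -3, 4, 0.48, -0.02, -0.33, -1],
    [-2.5, -3.5, 4.7, 0.6, -0.03, -0.42, -1],
  ],
)

```text
clock: 8.1
position: [0.5851, 0.087, 0.4138]
tool_rot: [-2.648, 0.107, -2.767]
force: [0.3, -1.2, -0.4]
grip_width: -0.0003
finger_force: 0.0
```

```bash
python3 -c "
from nx import *
where();mv(pt(-.0,.34),RT)
"
```

```text
t 8.1 x -0.0901 y 0.0067 z 0.4138 rpy [-2.648  0.107 -2.767] F [ 0.3 -1.2 -0.4] q [ 0.19  0.41 -0.99  1.58  0.83  1.5   1.  ] -0.0
MOVE [-6.6 -0.7  9.6] [ 0.282 -0.012 -0.196]
```

Emit:
play_rows(
  motion=[
    [-1, 0, 2, 0.1, 0, -0.07, -1],
    [-2.5, 0, 4, 0.2, -0.01, -0.13, -1],
    [-4, -0.5, 6, 0.28, -0.01, -0.2, -1],
    [-6.6, -0.7, 9.6, 0.28, -0.01, -0.2, -1],
    [-6.6, -0.7, 9.6, 0.28, -0.01, -0.2, -1],
  ],
)

```text
clock: 8.6
position: [0.674, 0.0645, 0.3352]
tool_rot: [-2.364, -0.008, -2.605]
force: [-0.3, -1.0, -1.0]
grip_width: -0.0001
finger_force: 0.0
```

```bash
python3 -c "
from nx import *
where();mv(pt(.058,.34),RT)
a,_=viewer.grab_frame('side');b,_=viewer.grab_frame('top');w,_=viewer.grab_frame('wrist')
f=lambda i,s:cv2.resize(i[:,:,::-1],None,fx=s,fy=s,interpolation=cv2.INTER_CUBIC)
im=np.vstack([np.hstack([f(a[80:240,300:460],2.5),f(b[60:220,200:360],2.5)]),])
cv2.imwrite('pics/p4.png',im);cv2.imwrite('pics/w4.png',w[:,:,::-1])
"
```

```text
t 8.6 x 0.0012 y -0.0014 z 0.3352 rpy [-2.364 -0.008 -2.605] F [-0.3 -1.  -1. ] q [ 0.01  0.62 -0.85  1.58  1.19  1.55  1.01] -0.0
MOVE [-4.4 -2.9  2.1] [ 0.008 -0.007  0.004]
```

View pics/p4.png

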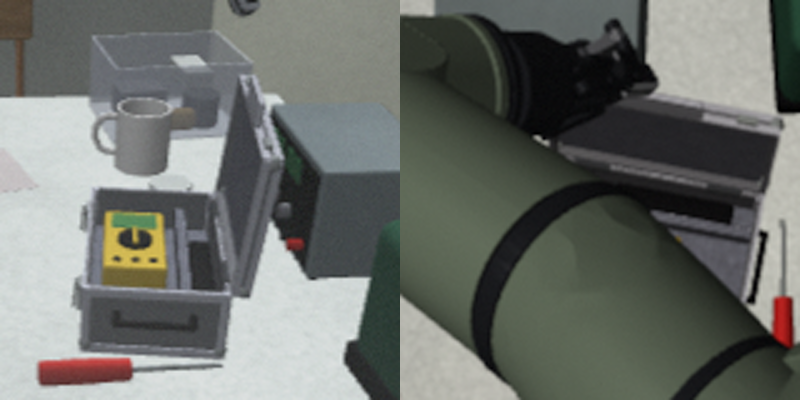

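View pics/w4.png

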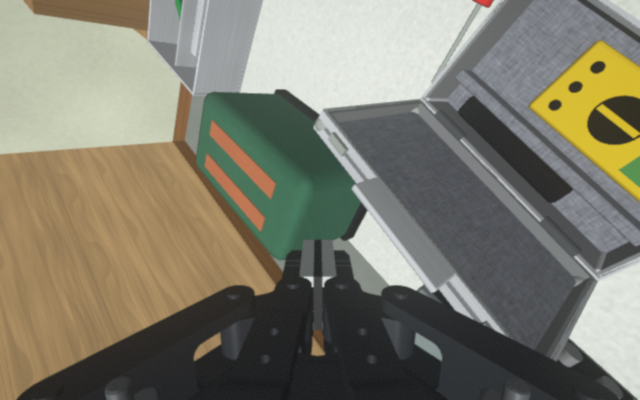

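The side crop shows the lid still on its stop at (255,180), with the grey box close behind it at (330,190). The wrist picture shows the shut fingertips at (317,250) and the tab edge at (400,240).

```bash
python3 - <<'E'
from h import *
c=viewer.camera_info("top");d=np.load("pics/top0.npy");W=cloud(d,c)
P=W[28:70,218:298].reshape(-1,3);P=P[P[:,2]>.05];print(np.percentile(P,[1,50,99],0))
for y in (0.,.05,.1,.15,.2):
    s=W[20:98,200:310].reshape(-1,3);s=s[(abs(s[:,1]-y)<.01)&(s[:,2]>.1)&(s[:,0]>.73)];print(y,s[:,0].min() if len(s) else None,s[:,2].max() if len(s) else None)
q=viewer.camera_info('wrist');print(q['t'],q['R'])
# tab edges from the wrist view: project tab corners from the estimate
for y in (-.045,.045):
    X=H+.016*EX+np.array([0,0,.177])+y*np.array([-EX[1],EX[0],0]);k=q['R']@X+q['t'];print(y,q['fx']*k[0]/k[2]+q['cx'],q['fy']*k[1]/k[2]+q['cy'])
E
```

```text
[[0.81133744 0.09131716 0.11130446]
 [0.872154   0.19315733 0.14839137]
 [0.93229824 0.29810609 0.15335662]]
0.0 None None
0.05 None None
0.1 0.7883490584618668 0.15360063604828442
0.15 0.7875260522539552 0.154171050709879
0.2 0.7874794053559916 0.1544160566812699
[ 0.44542959 -0.57018346  0.02955871] [[-0.36718392  0.60991486 -0.70226764]
 [ 0.72725003  0.65895604  0.19205294]
 [ 0.57989945 -0.44020541 -0.68551866]]
-0.045 353.6201511801541 181.17195076136363
0.045 436.21876806252226 287.57591137906036
```

```bash
cat >> nx.py <<'E'
def rows(*L):
    s=observe();R0=Ro.from_euler('xyz',s['tool_rot']);rv=np.round((R0.inv()*Ro.from_matrix(RT)).as_rotvec(),3)
    for x,z in L: print([*[float(v) for v in np.round(R0.inv().apply(pt(x,z)-s['position'])*100,1)]],end=' ')
    print('turn',rv)
def theta():
    "lid angle from the side view's depth: plane through lid points, in the case's x-z plane"
    t=observe()['clock'];c=viewer.camera_info('side');d=viewer.grab_frame('side')[1];W=cloud(d,c)-H
    W[d==0]=9;x=W@EX;y=W@[-EX[1],EX[0],0];z=W[...,2]
    m=(y<-.105)&(y>-.13)&(np.hypot(x,z)<.16)&(np.hypot(x,z)>.05)&(z>.012)&(x<.06)
    P=np.c_[x[m],z[m]]
    if len(P)<15: print(t,'few',len(P));return
    a=np.median(np.arctan2(P[:,1],-P[:,0]));print('t',round(t,2),'theta(side face centre)',round(a,3),len(P))
E
python3 - <<'E'
from nx import *
theta();rows((.03,.335),(.058,.325),(.057,.295),(.056,.27),(.055,.252))
E
```

```text
t 8.75 theta(side face centre) 1.756 372
[-2.3, -1.1, 1.9] [-4.5, -1.6, 3.8] [-4.4, 0.5, 5.9] [-4.3, 2.3, 7.7] [-4.3, 3.6, 8.9] turn [ 0.007 -0.001  0.001]
```

Emit:
play_rows(
  motion=[
    [-2.3, -1.1, 1.9, 0.007, 0, 0, -1],
    [-4.5, -1.6, 3.8, 0.007, 0, 0, -1],
    [-4.4, 0.5, 5.9, 0.007, 0, 0, -1],
    [-4.3, 2.3, 7.7, 0.007, 0, 0, -1],
    [-4.3, 3.6, 8.9, 0.007, 0, 0, -1],
  ],
)

```text
clock: 9.3
position: [0.7276, 0.0569, 0.2511]
tool_rot: [-2.356, -0.002, -2.603]
force: [-0.4, 0.0, 1.3]
grip_width: -0.0004
finger_force: 0.0
```

```bash
python3 - <<'E'
from nx import *
where();theta()
w,_=viewer.grab_frame('wrist');a,_=viewer.grab_frame('side')
cv2.imwrite('pics/w5.png',np.hstack([w[100:400,100:540,::-1],cv2.resize(a[90:190,340:440,::-1],(300,300))]))
rows((.045,.252),(.035,.252),(.025,.251),(.015,.251),(.005,.25))
E
```

```text
t 9.3 x 0.0554 y -0.0003 z 0.2511 rpy [-2.356e+00 -2.000e-03 -2.603e+00] F [-0.4  0.   1.3] q [-0.01  0.78 -0.79  1.54  1.31  1.49  0.95] -0.0
t 9.3 theta(side face centre) 1.757 373
[0.8, 0.5, -0.5] [1.6, 0.9, -0.9] [2.3, 1.5, -1.3] [3.1, 1.9, -1.8] [3.9, 2.5, -2.2] turn [-0.    -0.001  0.002]
```

View pics/w5.png

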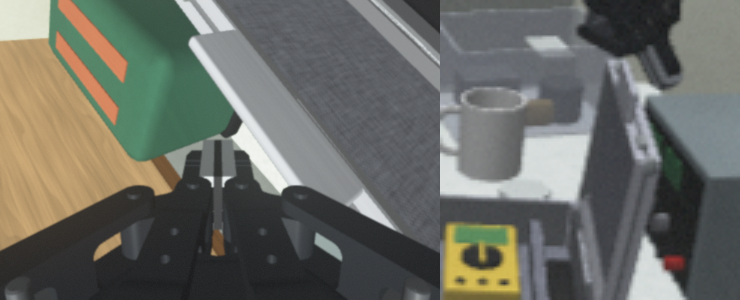

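The fingertips, at (215,150) in the wrist part, are behind the tab with a gap. The side part shows them just behind the lid's top edge. Pushing.

Emit:
play_rows(
  motion=[
    [0.8, 0.5, -0.5, 0, 0, 0, -1],
    [1.6, 0.9, -0.9, 0, 0, 0, -1],
    [2.3, 1.5, -1.3, 0, 0, 0, -1],
    [3.1, 1.9, -1.8, 0, 0, 0, -1],
    [3.9, 2.5, -2.2, 0, 0, 0, -1],
  ],
)

```text
clock: 9.95
position: [0.6768, 0.0658, 0.2507]
tool_rot: [-2.355, -0.001, -2.603]
force: [1.2, -0.1, 2.8]
grip_width: 0.0001
finger_force: 1.4
```

```bash
python3 - <<'E'
from nx import *
where();theta()
rows((-.005,.25),(-.015,.25),(-.024,.25),(-.020,.275),(-.02,.31))
E
```

```text
t 9.95 x 0.0038 y 0.0004 z 0.2507 rpy [-2.355e+00 -1.000e-03 -2.603e+00] F [ 1.2 -0.1  2.8] q [-0.01  0.72 -0.82  1.66  1.28  1.49  0.86] 0.0
t 9.95 theta(side face centre) 1.54 357
[0.6, 0.3, -0.3] [1.4, 0.8, -0.7] [2.1, 1.2, -1.2] [1.8, -0.8, -2.7] [1.8, -3.3, -5.2] turn [-0.    -0.     0.002]
```

Emit:
play_rows(
  motion=[
    [0.7, 0.4, -0.3, 0, 0, 0, -1],
    [1.4, 0.8, -0.7, 0, 0, 0, -1],
    [1.8, 1, -1, 0, 0, 0, -1],
    [1.8, -0.8, -2.7, 0, 0, 0, -1],
    [1.8, -3.3, -5.2, 0, 0, 0, -1],
  ],
)

```text
clock: 10.5
position: [0.6545, 0.0675, 0.3089]
tool_rot: [-2.357, -0.005, -2.603]
force: [0.6, -0.9, -0.2]
grip_width: -0.0003
finger_force: 0.0
```

```bash
python3 - <<'E'
from nx import *
where();theta()
rows((-.05,.33),(-.09,.34),(-.13,.33),(-.17,.31),(-.20,.27))
E
```

```text
t 10.5 x -0.0185 y -0.0014 z 0.3089 rpy [-2.357 -0.005 -2.603] F [ 0.6 -0.9 -0.2] q [ 0.01  0.63 -0.86  1.66  1.21  1.53  0.93] -0.0
t 10.5 theta(side face centre) 1.397 347
[2.5, 0.5, -2.5] [5.5, 1.6, -5.0] [8.6, 4.1, -6.1] [11.7, 7.3, -6.6] [14.0, 11.5, -5.1] turn [-0.001  0.002 -0.001]
```

Emit:
play_rows(
  motion=[
    [2.5, 0.5, -2.5, 0, 0, 0, -1],
    [5.5, 1.6, -5, 0, 0, 0, -1],
    [8.6, 4.1, -6.1, 0, 0, 0, -1],
    [11.7, 7.3, -6.6, 0, 0, 0, -1],
    [14, 11.5, -5.1, 0, 0, 0, -1],
  ],
)

```text
clock: 11.05
position: [0.4735, 0.0972, 0.2664]
tool_rot: [-2.355, 0.003, -2.603]
force: [1.8, 0.7, -0.9]
grip_width: 0.0
finger_force: 0.0
```

```bash
python3 - <<'E'
from nx import *
where();theta()
rows((-.205,.24),(-.20,.21),(-.185,.18),(-.175,.16),(-.165,.15),(-.155,.15),(-.148,.15))
E
```

```text
t 11.05 x -0.2019 y -0.001 z 0.2664 rpy [-2.355  0.003 -2.603] F [ 1.8  0.7 -0.9] q [-0.09  0.5  -0.96  2.04  1.05  1.51  0.55] 0.0
t 11.05 theta(side face centre) 1.322 359
[-0.2, 1.5, 1.3] [-0.6, 3.4, 3.7] [-1.8, 4.8, 6.5] [-2.6, 5.8, 8.4] [-3.3, 6.0, 9.5] [-4.1, 5.6, 10.0] [-4.6, 5.3, 10.3] turn [ 0.    -0.002  0.006]
```

```bash
python3 - <<'E'
from nx import *
rows((-.195,.235),(-.18,.205),(-.16,.19),(-.14,.186),(-.122,.186))
E
```

```text
[-1.0, 1.4, 2.2] [-2.2, 2.8, 5.0] [-3.7, 3.0, 6.9] [-5.2, 2.3, 8.1] [-6.6, 1.5, 8.9] turn [ 0.    -0.002  0.006]
```

Emit:
play_rows(
  motion=[
    [-1, 1.4, 2.2, 0, 0, 0, -1],
    [-2.2, 2.8, 5, 0, 0, 0, -1],
    [-3.7, 3, 6.9, 0, 0, 0, -1],
    [-5.2, 2.3, 8.1, 0, 0, 0, -1],
    [-6.6, 1.5, 8.9, 0, 0, 0, -1],
  ],
)

```text
clock: 11.6
position: [0.5587, 0.0851, 0.1902]
tool_rot: [-2.356, -0.004, -2.603]
force: [-0.1, 0.5, -0.7]
grip_width: -0.0001
finger_force: 0.0
```

```bash
python3 - <<'E'
from nx import *
where();theta()
E
```

```text
t 11.6 x -0.1159 y 0.0007 z 0.1902 rpy [-2.356 -0.004 -2.603] F [-0.1  0.5 -0.7] q [-0.08  0.7  -0.85  1.94  1.24  1.46  0.55] -0.0
t 11.6 theta(side face centre) 1.198 371
```

Emit:
play_rows(
  motion=[
    [0, 0, 0, 0, 0, 0, -1],
    [0, 0, 0, 0, 0, 0, -1],
    [0, 0, 0, 0, 0, 0, -1],
    [0, 0, 0, 0, 0, 0, -1],
    [0, 0, 0, 0, 0, 0, -1],
  ],
)

```text
clock: 12.15
position: [0.5581, 0.0858, 0.1914]
tool_rot: [-2.356, -0.002, -2.603]
force: [0.5, 0.6, -0.9]
grip_width: 0.0001
finger_force: 0.5
```

```bash
python3 - <<'E'
from nx import *
where();theta()
E
```

```text
t 12.15 x -0.1166 y 0.0012 z 0.1914 rpy [-2.356e+00 -2.000e-03 -2.603e+00] F [ 0.5  0.6 -0.9] q [-0.08  0.7  -0.85  1.95  1.24  1.46  0.55] 0.0
t 12.15 theta(side face centre) 0.992 394
```

Emit:
play_rows(
  motion=[
    [0, 0, 0, 0, 0, 0, -1],
    [0, 0, 0, 0, 0, 0, -1],
    [0, 0, 0, 0, 0, 0, -1],
    [0, 0, 0, 0, 0, 0, -1],
    [0, 0, 0, 0, 0, 0, -1],
  ],
)

```text
clock: 12.7
position: [0.5583, 0.0856, 0.1913]
tool_rot: [-2.356, -0.002, -2.603]
force: [-1.0, 0.9, 0.8]
grip_width: -0.0002
finger_force: 0.6
```

```bash
python3 - <<'E'
from nx import *
where();theta()
f=lambda t,o=.004,b=-.02:(-.178*np.cos(t)+o,.08+.178*np.sin(t)+b)
rows(*[f(t) for t in (.9,.88,.85,.81,.77,.73)])
a,_=viewer.grab_frame('side');w,_=viewer.grab_frame('wrist')
cv2.imwrite('pics/c6.png',np.hstack([cv2.resize(a[110:230,320:440,::-1],(360,360)),cv2.resize(w[100:400,100:540,::-1],(440,360))]))
E
```

```text
t 12.7 x -0.1164 y 0.0011 z 0.1913 rpy [-2.356e+00 -2.000e-03 -2.603e+00] F [-1.   0.9  0.8] q [-0.08  0.7  -0.85  1.95  1.24  1.46  0.55] -0.0
t 12.7 theta(side face centre) 0.992 394
[-0.7, -1.1, -0.1] [-0.5, -0.8, -0.0] [-0.1, -0.4, 0.0] [0.3, 0.2, 0.1] [0.6, 0.8, 0.2] [1.0, 1.4, 0.4] turn [-0.    -0.001  0.002]
```

View pics/c6.png

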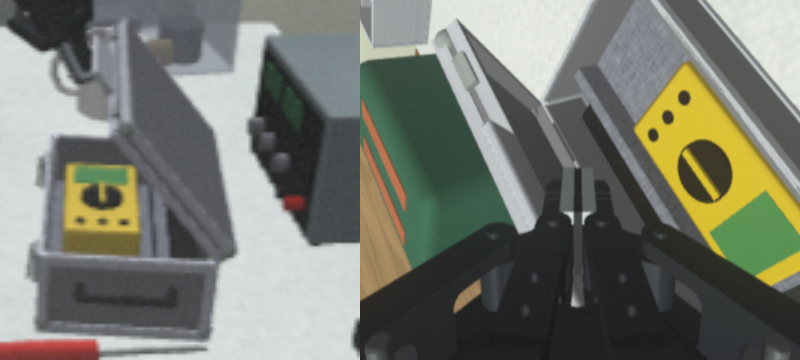

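The lid is borne on the finger: angle about 0.89 rad and steady, with the fingers at (70,50) in the side part, under the tab. The meter lies in place. Lowering.

```bash
cat >> nx.py <<'E'
def low(*T):
    where();theta()
    rows(*[(-.178*np.cos(t)+.004*min(1,t/.5),.08+.178*np.sin(t)-.02) for t in T])
E
python3 -c "
from nx import *
low(.81,.77,.73,.69,.65)"
```

```text
t 12.85 x -0.1163 y 0.0011 z 0.1913 rpy [-2.356e+00 -2.000e-03 -2.603e+00] F [-1.3  1.1  0.1] q [-0.08  0.7  -0.85  1.95  1.24  1.46  0.55] 0.0
t 12.85 theta(side face centre) 0.992 391
[0.3, 0.2, 0.1] [0.6, 0.8, 0.2] [1.0, 1.4, 0.4] [1.4, 2.0, 0.6] [1.7, 2.6, 0.8] turn [-0.    -0.001  0.002]
```

Emit:
play_rows(
  motion=[
    [0.3, 0.2, 0.1, 0, 0, 0, -1],
    [0.6, 0.8, 0.2, 0, 0, 0, -1],
    [1, 1.4, 0.4, 0, 0, 0, -1],
    [1.4, 2, 0.6, 0, 0, 0, -1],
    [1.7, 2.6, 0.8, 0, 0, 0, -1],
  ],
)

```text
clock: 13.4
position: [0.5366, 0.0878, 0.1667]
tool_rot: [-2.356, -0.002, -2.603]
force: [-1.4, 0.4, -0.4]
grip_width: -0.0001
finger_force: 0.4
```

```bash
python3 -c "
from nx import *
low(.63,.59,.55,.51,.47)"
```

```text
t 13.4 x -0.1382 y -0.0002 z 0.1667 rpy [-2.356e+00 -2.000e-03 -2.603e+00] F [-1.4  0.4 -0.4] q [-0.11  0.73 -0.85  2.    1.25  1.46  0.46] -0.0
t 13.4 theta(side face centre) 0.815 409
[0.1, 0.1, 0.0] [0.4, 0.7, 0.2] [0.7, 1.3, 0.5] [0.9, 1.9, 0.8] [1.2, 2.5, 1.0] turn [ 0.    -0.002  0.003]
```

Emit:
play_rows(
  motion=[
    [0.2, 0.3, 0.1, 0, 0, 0, -1],
    [0.4, 0.8, 0.3, 0, 0, 0, -1],
    [0.7, 1.3, 0.5, 0, 0, 0, -1],
    [0.9, 1.9, 0.8, 0, 0, 0, -1],
    [1.2, 2.5, 1, 0, 0, 0, -1],
  ],
)

```text
clock: 13.95
position: [0.5211, 0.0907, 0.142]
tool_rot: [-2.356, -0.002, -2.603]
force: [0.4, -0.6, -0.7]
grip_width: 0.0001
finger_force: 0.3
```

```bash
python3 -c "
from nx import *
low(.43,.39,.35,.31,.27)"
```

```text
t 13.95 x -0.1539 y 0.0002 z 0.142 rpy [-2.356e+00 -2.000e-03 -2.603e+00] F [ 0.4 -0.6 -0.7] q [-0.13  0.76 -0.84  2.04  1.27  1.45  0.39] 0.0
t 13.95 theta(side face centre) 0.663 414
[0.3, 0.7, 0.3] [0.5, 1.3, 0.7] [0.8, 1.9, 1.0] [1.0, 2.5, 1.3] [1.1, 3.0, 1.7] turn [ 0.    -0.002  0.003]
```

Emit:
play_rows(
  motion=[
    [0.3, 0.6, 0.3, 0, 0, 0, -1],
    [0.5, 1.2, 0.6, 0, 0, 0, -1],
    [0.7, 1.8, 0.9, 0, 0, 0, -1],
    [0.9, 2.4, 1.3, 0, 0, 0, -1],
    [1.1, 3, 1.7, 0, 0, 0, -1],
  ],
)

```text
clock: 14.5
position: [0.5069, 0.0929, 0.1087]
tool_rot: [-2.356, -0.002, -2.603]
force: [-2.3, 1.2, -0.1]
grip_width: 0.0001
finger_force: 1.0
```

```bash
python3 -c "
from nx import *
low(.25,.22,.19,.16,.13)"
```

```text
t 14.5 x -0.1683 y 0.0001 z 0.1087 rpy [-2.356e+00 -2.000e-03 -2.603e+00] F [-2.3  1.2 -0.1] q [-0.17  0.82 -0.82  2.07  1.3   1.44  0.3 ] 0.0
t 14.5 theta(side face centre) 0.46 412
[0.1, 0.3, 0.2] [0.2, 0.8, 0.5] [0.3, 1.2, 0.8] [0.4, 1.6, 1.1] [0.5, 2.0, 1.4] turn [ 0.    -0.002  0.003]
```

Emit:
play_rows(
  motion=[
    [0.1, 0.4, 0.3, 0, 0, 0, -1],
    [0.2, 0.8, 0.5, 0, 0, 0, -1],
    [0.3, 1.2, 0.8, 0, 0, 0, -1],
    [0.4, 1.6, 1.1, 0, 0, 0, -1],
    [0.5, 2, 1.4, 0, 0, 0, -1],
  ],
)

```text
clock: 15.05
position: [0.5007, 0.0941, 0.0849]
tool_rot: [-2.356, -0.002, -2.603]
force: [-0.5, 0.7, -1.1]
grip_width: -0.0
finger_force: 0.8
```

```bash
python3 -c "
from nx import *
low(.1,.07,.04,.01,-.02)"
```

```text
t 15.05 x -0.1746 y 0.0003 z 0.0849 rpy [-2.356e+00 -2.000e-03 -2.603e+00] F [-0.5  0.7 -1.1] q [-0.19  0.86 -0.8   2.08  1.33  1.43  0.24] -0.0
t 15.05 theta(side face centre) 0.323 403
[0.1, 0.5, 0.4] [0.2, 0.9, 0.7] [0.2, 1.3, 1.1] [0.2, 1.7, 1.5] [0.3, 2.1, 1.8] turn [ 0.    -0.001  0.002]
```

Emit:
play_rows(
  motion=[
    [0.1, 0.4, 0.4, 0, 0, 0, -1],
    [0.1, 0.8, 0.7, 0, 0, 0, -1],
    [0.2, 1.2, 1, 0, 0, 0, -1],
    [0.2, 1.6, 1.4, 0, 0, 0, -1],
    [0.3, 1.9, 1.7, 0, 0, 0, -1],
  ],
)

```text
clock: 15.6
position: [0.4974, 0.0937, 0.0593]
tool_rot: [-2.356, -0.002, -2.603]
force: [0.4, 1.8, -1.1]
grip_width: 0.0
finger_force: 0.8
```

```bash
python3 -c "
from nx import *
where();theta();rows((-.177,.055),(-.177,.05),(-.177,.045),(-.178,.04),(-.178,.035))"
```

```text
t 15.6 x -0.1778 y -0.0007 z 0.0593 rpy [-2.356e+00 -2.000e-03 -2.603e+00] F [ 0.4  1.8 -1.1] q [-0.2   0.91 -0.78  2.09  1.36  1.43  0.19] 0.0
t 15.6 theta(side face centre) 0.208 286
[-0.1, 0.3, 0.3] [-0.1, 0.6, 0.6] [-0.1, 1.0, 1.0] [-0.1, 1.4, 1.3] [-0.1, 1.7, 1.6] turn [-0.    -0.001  0.002]
```

Emit:
play_rows(
  motion=[
    [0, 0.2, 0.2, 0, 0, 0, -1],
    [0, 0.4, 0.4, 0, 0, 0, -1],
    [0, 0.6, 0.6, 0, 0, 0, -1],
    [0, 0.8, 0.8, 0, 0, 0, -1],
    [0, 1, 1, 0, 0, 0, -1],
  ],
)

```text
clock: 16.15
position: [0.4974, 0.0935, 0.0456]
tool_rot: [-2.356, -0.002, -2.603]
force: [0.5, -0.4, 0.2]
grip_width: -0.0
finger_force: 0.0
```

```bash
python3 -c "
from nx import *
where();theta();rows((-.180,.043),(-.183,.041),(-.188,.038),(-.194,.035),(-.2,.035))"
```

```text
t 16.15 x -0.1777 y -0.0008 z 0.0456 rpy [-2.356e+00 -2.000e-03 -2.603e+00] F [ 0.5 -0.4  0.2] q [-0.21  0.94 -0.77  2.08  1.38  1.42  0.17] -0.0
t 16.15 theta(side face centre) 0.193 255
[0.1, 0.3, 0.0] [0.3, 0.6, 0.0] [0.7, 1.0, 0.0] [1.2, 1.5, -0.1] [1.6, 1.8, -0.3] turn [-0.    -0.001  0.002]
```

Emit:
play_rows(
  motion=[
    [0.1, 0.3, 0, 0, 0, 0, -1],
    [0.3, 0.6, 0, 0, 0, 0, -1],
    [0.7, 1, 0, 0, 0, 0, -1],
    [1.2, 1.5, -0.1, 0, 0, 0, -1],
    [1.6, 1.8, -0.3, 0, 0, 0, -1],
  ],
)

```text
clock: 16.7
position: [0.4751, 0.0982, 0.0348]
tool_rot: [-2.356, -0.002, -2.603]
force: [-0.2, -0.0, 0.2]
grip_width: 0.0
finger_force: 0.0
```

```bash
python3 -c "
from nx import *
where();theta();rows((-.22,.04),(-.24,.055),(-.25,.085),(-.25,.12),(-.25,.16))"
```

```text
t 16.7 x -0.2005 y 0.0003 z 0.0348 rpy [-2.356e+00 -2.000e-03 -2.603e+00] F [-0.2 -0.   0.2] q [-0.24  0.96 -0.78  2.12  1.38  1.43  0.11] 0.0
t 16.7 theta(side face centre) 0.186 257
[1.5, 0.5, -1.2] [3.0, 0.3, -3.2] [3.8, -1.3, -5.7] [3.8, -3.8, -8.2] [3.8, -6.6, -11.1] turn [ 0.    -0.001  0.003]
```

Emit:
play_rows(
  motion=[
    [1.5, 0.5, -1.2, 0, 0, 0, -1],
    [3, 0.3, -3.2, 0, 0, 0, -1],
    [3.8, -1.3, -5.7, 0, 0, 0, -1],
    [3.8, -3.8, -8.2, 0, 0, 0, -1],
    [3.8, -6.6, -11.1, 0, 0, 0, -1],
  ],
)

```text
clock: 17.25
position: [0.4265, 0.1061, 0.1612]
tool_rot: [-2.356, -0.004, -2.602]
force: [0.7, -0.4, 0.6]
grip_width: -0.0001
finger_force: 0.0
```

Emit:
play_rows(
  motion=[
    [0, 0, 0, 0, 0, 0, -1],
    [0, 0, 0, 0, 0, 0, -1],
    [0, 0, 0, 0, 0, 0, -1],
    [0, 0, 0, 0, 0, 0, -1],
    [0, 0, 0, 0, 0, 0, -1],
  ],
)

```text
clock: 17.75
position: [0.4269, 0.106, 0.1596]
tool_rot: [-2.356, -0.003, -2.603]
force: [-0.2, 0.2, 0.5]
grip_width: 0.0
finger_force: 0.0
```

```bash
python3 -c "
from nx import *
where();theta()
a,d=viewer.grab_frame('side');W=cloud(d,viewer.camera_info('side'))-H;x=W@EX;y=W@[-EX[1],EX[0],0]
for lo in (-.14,-.1,-.06,-.02):
    m=(x>lo)&(x<lo+.04)&(abs(y)<.1)&(W[...,2]>0)&(W[...,2]<.06);print(lo,np.median(W[m][:,2]))
cv2.imwrite('pics/e.png',cv2.resize(a[100:360,200:500,::-1],(690,598)))"
```

```text
t 17.75 x -0.2493 y 0.0003 z 0.1596 rpy [-2.356 -0.003 -2.603] F [-0.2  0.2  0.5] q [-0.21  0.7  -0.94  2.18  1.13  1.48  0.22] 0.0
t 17.75 theta(side face centre) 0.19 251
-0.14 0.02101136551158133
-0.1 0.021068433964914368
-0.06 0.02109324591093023
-0.02 0.020889620360736452
```

View pics/e.png

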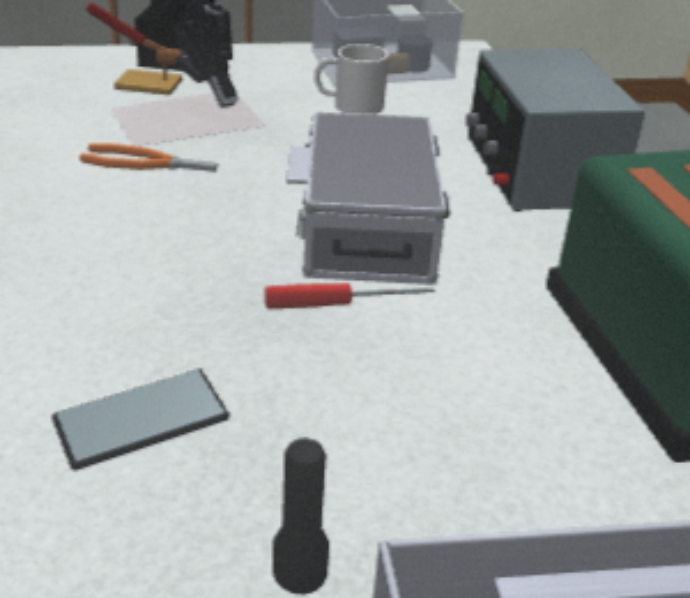

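The lid is flat and shut at (375,160), its top 20–21 mm above the rim all along. The hand is clear at (200,60), and the pliers, phone, torch, screwdriver and mug are in place.

```bash
python3 -c "
from workcell import bot
print(bot.job_done())"
```

```text
the job is handed in; nothing more can be done
None
```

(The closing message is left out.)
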